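# Clamp the pressure cooker's lid and fit its weight

## Robot

A 7-joint arm with a two-finger parallel gripper is mounted at the origin on the work surface. World frame = base frame: x ahead of the robot, y to its left, z up, the work surface at z = 0. Lengths are in m, angles in rad, forces in N, time in s.
With the tool pointing down it reaches from about 0.4 to 0.85 m from the base axis. Payload 10.4 kg.
Tool frame: the origin (TCP) lies midway between the tips of the shut fingers; the grasp point (between the pads) lies 19 mm behind it; z points along the fingers, y is the direction in which the jaws open and shut (so a half turn about z gives the same grasp; the last joint's range is limited). The gripper opens to 87 mm and grips with 3 to 60 N. Pads are 19 mm wide; open, the fingers measure 117 mm over their backs; the gripper's body (75 mm by 190 mm) begins 51 mm behind the grasp point.
Start: joints at [1.282, 0.332, -0.065, 1.46, 0.022, 1.35, -0.088], TCP at [0.164, -0.603, 0.223] pointing down, gripper open.
Joint ranges: [-2.6, 2.6], [-0.5, 2.12], [-1.47, 1.34], [0.16, 2.42], [-1.27, 4.41], [0.06, 2.06], [-2.6, 2.6]. Speed limits (rad/s): [2.22, 2.22, 2.79, 2.79, 3.14, 3.14, 3.14].

## Interface

Orientations are given as a unit quaternion [x, y, z, w].
In Python, from bench import r gives the robot as it stands.
- The arm moves only by the tool step_arm, never from a script. Its argument "increments" is a list of rows, each a list of 2 entries, a list of its own where there are three numbers: the shift along the tool's x, y, z in m, then the turn, a rotation vector about the tool's x, y, z in rad. A call has 1 to 5 rows; each row is the pose to reach, as a shift and turn from the pose measured when the call began, along the tool's axes at that moment; what a row does not reach only later rows make up. A row lasts 1/10 s, in which the tool goes at most 50 mm and 8.59 degrees, less where a joint would pass 70% of its speed; a pose out of reach is approached as far as the arm can. A call with a gripper value outside its range is refused whole. "hand" is the closure, from -1 (fully open) to 1 (shut), so that 0 is half open, set as the call begins (left out, the last holds). The fingers move at their own pace and stop on an object; "grip_force" is the grip in N (left out, the last holds). Time passes only in rows, so rows that repeat a pose let the fingers close. It gives the time, the measured TCP pose, the force and the opening at its end, in the units of the state.
- r.read_state(): the state, without advancing time (a new reading comes with each control period).
- r.camera(name): name is "side" or "top"; returns a dict with "pixels" (480x640x3 uint8, blue, green, red), "camera_matrix" (3x3 intrinsics, pixels), "k1" (the pictures are not rectified: a ray, as slopes to the right and down, at radius r is drawn at 1 + k1 r^2 times it, then the intrinsics apply), "extrinsics" (4x4, takes a point from camera to world coordinates). Camera axes: x right, y up, looking along -z (the intrinsics and any distortion apply to the point x, -y, -z); pixel columns grow to the right and rows downward; lengths in m; the calibration is good to about 2 mm. A picture is of the moment at which its call begins. There is no depth.
- r.close_job(): hands the job in, once; it reports no verdict.
The state is a dict: "time": time; "joint_positions": joint angles; "joint_vel": joint speeds; "joint_torque": joint torques, N m; "ee_pos": TCP position; "eef_rot": TCP orientation; "ft_force": force on the tool from outside, world axes, zero at the start; "torque": the same for the moment, N m; "width": finger opening in m.
Only numpy, scipy, OpenCV 4.12 (cv2) and the standard library are available. Lean on these libraries where they do the work, as an engineer would, in place of code of your own. Each camera call takes 0.05 s, during which the arm holds its last target.

## Task

Get the pressure cooker on the island ready to cook: tighten the ratchet knob on its bridge clockwise until it slips and clicks, once or twice and at most three times, with a light hand that neither leans on the knob nor pulls it up. Set the pressure weight upright and fully home over the vent pipe on the lid without forcing it, and leave the pepper and salt mills and the cup alone.

Things in the scene. Friction and masses are not known exactly. Their poses are not given: they have to be found in the camera images.
- cooker: Stainless-steel pressure cooker, 220 mm across, standing fixed on a round cork mat; origin at the centre of the mat's underside, on the table; z up. The steel bridge spans the lid along its y axis (its top at z 186 mm, legs out to y = +-134 mm), black side handles stick out along +-y to 159 mm at 80 to 96 mm height. The vent pipe stands on its -x side.
- bridge: Steel bridge hooked under the pot's lugs, carrying the clamp screw and knob in its middle; origin and axes as cooker. Clockwise the screw's foot sinks 0.95 mm per rad. It starts up to 2.4 mm (2.5 rad) above the lid's boss, unknown how far; from touch to the set force is about 2 rad more (about 165 N on the lid when the ratchet slips under a light hand). The screw stays where it is left.
- lid: The lid, 228 mm across, rim top 147 mm above the table; origin on the cooker's axis, 140 mm above the table. When clamped it sinks by about 1.5 mm on its springy seal.
- knob_grip (a point): Middle of the black ribbed clamp knob, on its vertical axis: a round grip 54 mm across, 30 mm high (15 mm above and below this point), with the bridge 5 mm or more below it. Clockwise it drives the screw (about 0.23 N m free) and sinks with it; near the set torque (about 0.4 N m) it climbs 4 mm on spring-loaded saw teeth over half a radian, then drops back with a click. A red pointer is on top.
- ratchet (a joint): How far the knob has slipped on the screw, rad, clockwise from above; 0 at the start, 0.524 (one of 12 teeth) per click. It does not show how tight the lid is: each newton of leaning on the knob adds about 9 N of clamp force at the click and each newton of pulling up takes 9 N away, so over 3 N of leaning over-tightens; the hand must follow the knob down and up.
- weight: Loose pressure weight, about 90 g: upright, 44 mm high: steel body 30 mm across below, black cylindrical cap 32 mm across from 24 mm up; origin at the centre of its underside, z up. A bore 12 mm wide and 20 mm deep opens in its underside.
- vent_seat (a point): Centre of the top face of the brass vent collar on the lid, 80 mm from the cooker's axis, z up. A pipe 9 mm thick with a tapered tip rises 18 mm from it; the weight goes over the pipe until its underside rests on the collar (22 mm across), which is fully home.
- pepper: Pepper mill, dark wood with steel top, 48 mm across, 104 mm high; origin under its centre. Leave it alone.
- salt: Salt mill, white with steel top, same size and origin. Leave it alone.
- mug: Dark cup, 84 mm across, 62 mm high; origin under its centre. Leave it alone.
Not all that is in view belongs to the job. There is more than one size of the weight; the job needs the middle-sized.

How it is judged:
At the end, for the whole second after the job is handed in: The screw presses the lid with more than 120 N, the ratchet has clicked one to three times (slipped 0.4 to 1.9 rad), and the weight stands at rest, upright within 0.1 rad, centred within 4 mm on the vent and with its underside within 3 mm of the collar (contact force between bridge and lid above 120 N and value of joint ratchet between 0.4 and 1.9 rad and horizontal distance between weight and vent_seat below 0.004 m and z of weight in the frame of vent_seat below 0.003 m and angle between weight's own z axis and vertical below 0.1 rad and linear speed of weight below 0.01 m/s); the robot touches nothing.
It fails at once if the ratchet clicks a fourth time (knob slipped more than 1.9 rad) (value of joint ratchet above 1.9 rad).
It fails at once if the lid is over-tightened: the clamp presses it with more than 195 N (contact force between bridge and lid above 195 N).
It fails at once if the weight is forced down on the lid with more than 25 N (contact force between weight and lid above 25 N).
It fails at once if a mill or the cup is moved by more than 25 mm or tipped (distance of any of pepper, salt, mug from where it was at the start of the episode above 0.025 m or angle between any of pepper, salt, mug's own z axis and vertical above 0.4 rad).
It also fails if it takes over 72 s, if anything falls off the work surface, if the arm or the gripper's body presses on something with over 40 N, if the wrist force passes 120 N, or if a joint passes its speed limit or range.

## Working session

There is one attempt and no reset: what is moved stays moved. The work goes in short steps, Python scripts to look and compute and a tool call to move; the robot and the scene stay as the last step left them, time stands still between calls to the robot, and variables do not carry over. Pictures are saved under pics/ and viewed, and the job is handed in when it is done.

Besides the shell and the picture viewer there is one more tool, called as name(argument=value, ...), one argument or row to a line, values as JSON. step_arm: Moves the arm, as the interface text tells. Its arguments: {"type":"object","properties":{"increments":{"type":"array"},"hand":{"type":"number"},"grip_force":{"type":"number"}},"required":["increments"]}

```bash
mkdir -p pics; ls
cat > h.py <<'E'
import numpy as np, cv2
from bench import r
def ray(c,uv):
    K=np.array(c["camera_matrix"]);E=np.array(c["extrinsics"]);k=c["k1"]
    p=np.array([(uv[0]-K[0,2])/K[0,0],(uv[1]-K[1,2])/K[1,1]]);q=p.copy()
    for _ in range(30): q=p/(1+k*(q@q))
    d=E[:3,:3]@np.array([q[0],-q[1],-1.]);return E[:3,3],d/np.linalg.norm(d)
def onplane(c,uv,z):
    o,d=ray(c,uv);return o+d*(z-o[2])/d[2]
def tri(c1,u1,c2,u2):
    o1,d1=ray(c1,u1);o2,d2=ray(c2,u2)
    A=np.stack([d1,-d2],1);s=np.linalg.lstsq(A,o2-o1,rcond=None)[0]
    a=o1+s[0]*d1;b=o2+s[1]*d2;return (a+b)/2,np.linalg.norm(a-b)
def proj(c,P):
    K=np.array(c["camera_matrix"]);E=np.array(c["extrinsics"])
    p=E[:3,:3].T@(np.asarray(P)-E[:3,3]);q=np.array([p[0],-p[1]])/-p[2]
    q=q*(1+c["k1"]*(q@q));return np.array([K[0,0]*q[0]+K[0,2],K[1,1]*q[1]+K[1,2]])
def snap(tag):
    import pickle
    o={}
    for n in("side","top"):
        c=r.camera(n);o[n]=c;cv2.imwrite(f"pics/{tag}_{n}.png",np.asarray(c["pixels"]))
    pickle.dump(o,open(f"{tag}.pkl","wb"));return o
def load(tag):
    import pickle;return pickle.load(open(f"{tag}.pkl","rb"))
E
python3 - <<'E'
from h import *
o=snap("a")
for n in o: print(n,o[n]["k1"],np.array(o[n]["camera_matrix"]).round(1).tolist(),np.array(o[n]["extrinsics"]).round(3).tolist())
print(r.read_state())
E
```

```text
pics
side 0.02444779159739725 [[442.0, 0.0, 319.3], [0.0, 442.0, 248.0], [0.0, 0.0, 1.0]] [[0.833, 0.396, -0.386, 0.188], [-0.553, 0.616, -0.562, -0.616], [0.015, 0.681, 0.732, 0.766], [0.0, 0.0, 0.0, 1.0]]
top 0.0019696356804237186 [[612.2, 0.0, 315.9], [0.0, 612.2, 238.9], [0.0, 0.0, 1.0]] [[0.028, 0.985, -0.171, 0.27], [-0.999, 0.024, -0.025, -0.152], [-0.02, 0.172, 0.985, 1.442], [0.0, 0.0, 0.0, 1.0]]
{'time': 0.1, 'joint_positions': array([ 1.28239298,  0.33279175, -0.06466076,  1.46082299,  0.0216194 ,
        1.3498958 , -0.08847446]), 'joint_vel': array([-5.39761149e-04, -2.41273710e-03,  1.01764189e-04, -4.91566739e-05,
        2.11674873e-03, -8.33964471e-04,  7.87715614e-04]), 'joint_torque': array([ 2.19534115e-03, -6.24548507e+01,  2.49835302e-02, -3.90718567e+01,
       -6.14947337e-02,  3.65599827e-02,  1.01088631e-04]), 'ee_pos': array([ 0.16405994, -0.6027429 ,  0.22186037]), 'eef_rot': array([ 9.91180637e-01,  1.32516309e-01, -1.23330034e-04, -5.98614741e-04]), 'ft_force': array([-0.46441265, -0.12492781, -0.58037121]), 'torque': array([-0.06257341, -0.00561823, -0.03591388]), 'width': 0.08679921705103993}
```

View pics/a_side.png

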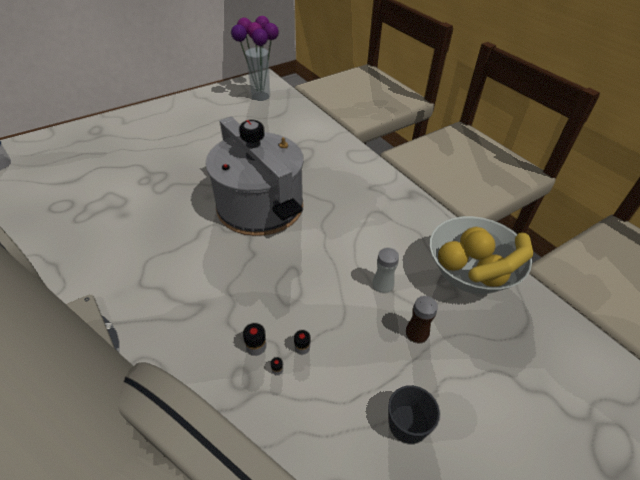

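View pics/a_top.png

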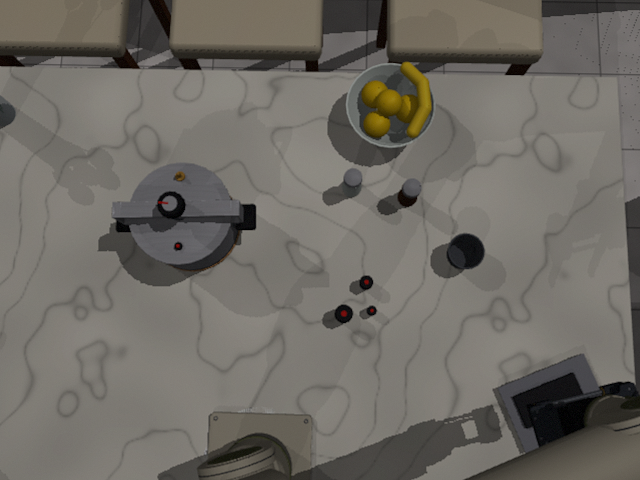

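The candidates for the weight, by top/side pixel, are:
- Large: (343,313) / (254,335)
- Middle: (366,282) / (302,340)
- Small: (371,310) / (277,365)
- The red-dotted thing on the lid: (178,246), which is part of the lid.

I choose the one at (366,282). The vent is the brass piece at (180,176). Next I check the sizes in a close crop.

Run:
```python
from h import *
o=load("a");t=o["top"];s=o["side"]
a=np.asarray(t["pixels"])[265:335,320:400];b=np.asarray(s["pixels"])[310:385,230:325]
c=np.asarray(t["pixels"])[155:275,105:265]
a=cv2.resize(a,(400,350),interpolation=2);b=cv2.resize(b,(380,300),interpolation=2);c=cv2.resize(c,(0,0),fx=2.4,fy=2.4,interpolation=2)
im=np.zeros((600,800,3),np.uint8);im[:350,:400]=a;im[:300,410:790]=b;im[310:310+c.shape[0],405:405+c.shape[1]]=c
cv2.imwrite("pics/crop1.png",im)
def redc(c,u,v,w=9):
    p=np.asarray(c["pixels"]).astype(int)[v-w:v+w,u-w:u+w]
    m=(p[...,2]>90)&(p[...,2]>2*p[...,1])&(p[...,2]>2*p[...,0])
    y,x=np.nonzero(m);return np.array([x.mean()+u-w,y.mean()+v-w]),len(x)
for n,tu,su in(("L",(343,313),(254,332)),("M",(366,282),(302,338)),("S",(371,310),(277,363)),("lid",(178,246),(226,167))):
    a,na=redc(t,*tu);b,nb=redc(s,*su);P,e=tri(t,a,s,b)
    print(n,a,na,b,nb,P.round(4),round(e,4), "top@44",onplane(t,a,.044).round(4),"side@44",onplane(s,b,.044).round(4))
```

```text
L [343.27272727 313.04545455] 22 [253.34375 330.59375] 32 [ 0.3428 -0.183   0.0606] 0.0015 top@44 [ 0.3444 -0.1836  0.044 ] side@44 [ 0.3457 -0.1727  0.044 ]
M [366.09090909 281.36363636] 11 [301.77777778 335.5       ] 18 [ 0.4166 -0.2337  0.0472] 0.0018 top@44 [ 0.4178 -0.2342  0.044 ] side@44 [ 0.4168 -0.2317  0.044 ]
S [371.28571429 310.        ] 7 [276.  361.8] 10 [ 0.3527 -0.2473  0.0331] 0.002 top@44 [ 0.353  -0.2469  0.044 ] side@44 [ 0.3493 -0.2526  0.044 ]
lid [177.125 245.125] 8 [225. 165.] 5 [0.4714 0.1761 0.1601] 0.0025 top@44 [0.4909 0.2055 0.044 ] side@44 [0.5242 0.3283 0.044 ]
```

View pics/crop1.png

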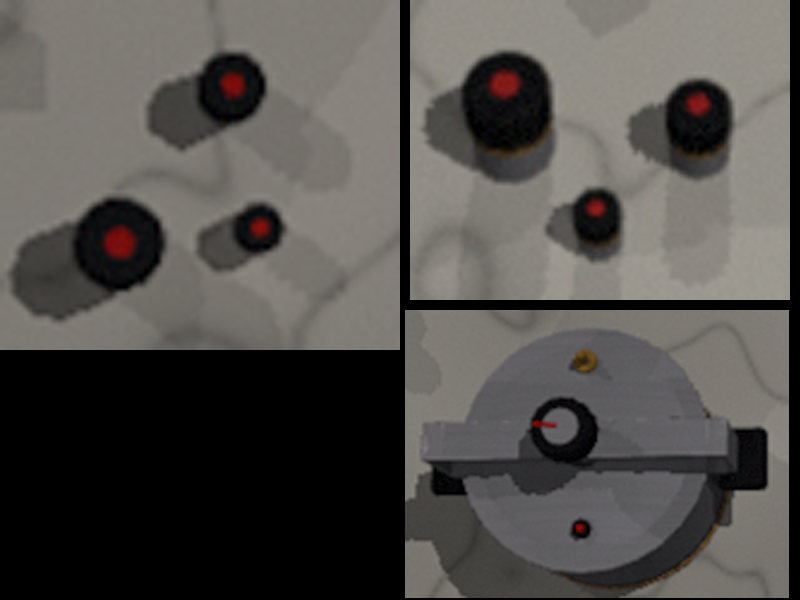

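Run:
```python
from h import *
o=load("a");t=o["top"];s=o["side"]
T=np.asarray(t["pixels"]);S=np.asarray(s["pixels"])
c=cv2.resize(S[110:245,195:315],(0,0),fx=4.4,fy=4.4,interpolation=2)
d=cv2.resize(T[165:225,145:200],(0,0),fx=4.8,fy=4.8,interpolation=2)
im=np.zeros((600,800,3),np.uint8);im[:c.shape[0],:c.shape[1]]=c;im[:d.shape[0],530:530+d.shape[1]]=d
cv2.imwrite("pics/crop2.png",im)
def brass(c,u0,u1,v0,v1):
    p=np.asarray(c["pixels"]).astype(int)[v0:v1,u0:u1]
    m=(p[...,2]-p[...,0]>40);y,x=np.nonzero(m);return x+u0,y+v0
for c,b in((t,(165,195,165,190)),(s,(270,300,130,155))):
    x,y=brass(c,*b);print("brass",len(x),x.min(),x.max(),y.min(),y.max(),x.mean(),y.mean())
def dark(c,u0,u1,v0,v1,th=45):
    p=np.asarray(c["pixels"])[v0:v1,u0:u1].max(2)
    m=(p<th).astype(np.uint8);k,l,st,ce=cv2.connectedComponentsWithStats(m)
    i=1+st[1:,4].argmax();print("dark",st[i]+[u0,v0,0,0,0],ce[i]+[u0,v0]);return l==i
for c,b in((t,(150,195,185,225)),(s,(232,272,115,150))):
    m=dark(c,*b);
    for row in m: print(''.join('#' if v else '.' for v in row))
```

```text
brass 62 176 184 172 180 179.7741935483871 175.74193548387098
brass 44 279 287 137 147 283.20454545454544 143.5909090909091
dark [150 192  45  30 477] [172.11949686 208.09853249]
.............................................
.............................................
.............................................
.............................................
.............................................
.............................................
.............................................
................##########...................
..............#############..................
.............#################...............
...........########.###########..............
..........######........#######..............
..........#####..........#######.............
.........#####............#######............
.........####..............#######...........
........####...............#######...........
...........................########..........
............................#######..........
............................#######..........
........###................#########.........
.
[... 1708 characters left out ...]
...
........########################........
........########################........
........########################........
........########################........
.........######################.........
.........#####################..........
..........###################...........
...........#################............
.............###############............
..............##############............
..............##############............
..............##############............
..............#############.............
...............###########..............
................#######.................
........................................
........................................
```

View pics/crop2.png

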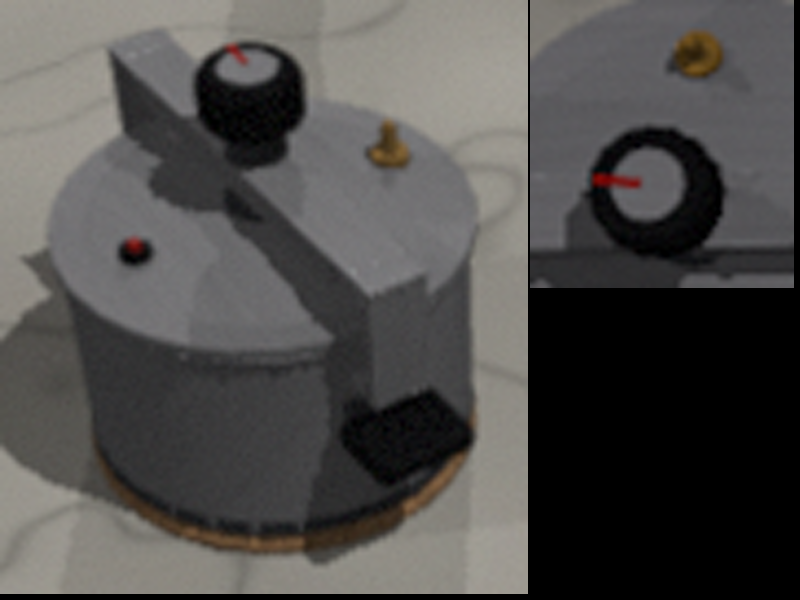

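Run:
```python
from h import *
o=load("a");t=o["top"];s=o["side"]
def disc(c,u0,u1,v0,v1,lo):
    p=np.asarray(c["pixels"])[v0:v1,u0:u1].max(2)
    m=(p>lo).astype(np.uint8);k,l,st,ce=cv2.connectedComponentsWithStats(m)
    h,w=m.shape;i=l[h//2,w//2];ys,xs=np.nonzero(l==i)
    pts=np.stack([xs,ys],1).astype(np.int32);e=cv2.minAreaRect(cv2.convexHull(pts))
    print("disc",st[i]+[u0,v0,0,0,0],ce[i]+[u0,v0],e[0][0]+u0,e[0][1]+v0);return np.array([e[0][0]+u0,e[0][1]+v0])
a=disc(t,160,180,194,213,60);b=disc(s,241,262,117,134,60)
print("knob top",tri(t,a,s,b), tri(t,(169.6,203.5),s,(251.1,125.5)))
print("collar",tri(t,(180,176.2),s,(283.4,145.5)))
for z in(.15,.155,.16,.165): print(z,onplane(t,(180.0,176.2),z).round(4),onplane(s,(283.4,145.5),z).round(4))
for z in(.225,.23,.235,.24): print(z,onplane(t,(169.6,203.5),z).round(4),onplane(s,(251.1,125.5),z).round(4))
# lid ellipse: rim z .147 circle; mat
T=np.asarray(t["pixels"]);
for name,uv,z in(("handleR corner near",(255,204),.096),("bridge L end",(113,202),.186),("bridge R end",(241,200),.186),("Lb",(113,217),.186),("Rb",(241,221),.186)):
    print(name,onplane(t,uv,z).round(4))
```

```text
disc [160 196  17  15 190] [168.82631579 202.92631579] 169.18292808532715 202.85365867614746
disc [241 117  21  13 192] [250.77083333 121.88541667] 251.0 123.0
knob top (array([0.5453942 , 0.17693857, 0.24187505]), np.float64(0.0006643153948493626)) (array([0.54548988, 0.17784045, 0.23525292]), np.float64(0.0008729289497502881))
collar (array([0.62579432, 0.18186988, 0.15278976]), np.float64(0.0013332367132895561))
0.15 [0.6272 0.1824 0.15  ] [0.6271 0.1856 0.15  ]
0.155 [0.6258 0.1811 0.155 ] [0.6235 0.1791 0.155 ]
0.16 [0.6244 0.1798 0.16  ] [0.62   0.1726 0.16  ]
0.165 [0.6231 0.1785 0.165 ] [0.6164 0.1661 0.165 ]
0.225 [0.5483 0.1805 0.225 ] [0.5519 0.1933 0.225 ]
0.23 [0.5471 0.1791 0.23  ] [0.5486 0.1858 0.23  ]
0.235 [0.546  0.1778 0.235 ] [0.5452 0.1783 0.235 ]
0.24 [0.5448 0.1764 0.24  ] [0.5419 0.1708 0.24  ]
handleR corner near [0.5811 0.0218 0.096 ]
bridge L end [0.5576 0.3119 0.186 ]
bridge R end [0.5683 0.0402 0.186 ]
Lb [0.5252 0.3091 0.186 ]
Rb [0.5231 0.038  0.186 ]
```

Measured:
- **Weight:** (0.417, -0.234), upright. Top measured at z 47 mm against 44 mm given, and the cap is about 31 mm across, so it is the middle one.
- **Knob:** axis at (0.546, 0.178), top at about 0.235.
- **Vent collar:** (0.626, 0.181, 0.153), which is 80 mm from the knob axis as it should be.

I do the knob first and start by raising the arm.

```bash
cat >> h.py <<'E'
from scipy.spatial.transform import Rotation as R
def go(P,yaw=None,n=5):
    s=r.read_state();p=np.array(s["ee_pos"]);Rt=R.from_quat(s["eef_rot"])
    x=Rt.as_matrix()[:,0];y0=np.arctan2(x[1],x[0])
    if yaw is None:yaw=y0
    Rg=R.from_matrix(np.array([[np.cos(yaw),np.sin(yaw),0],[np.sin(yaw),-np.cos(yaw),0],[0,0,-1.]]))
    d=Rt.inv().apply(np.array(P)-p);w=(Rt.inv()*Rg).as_rotvec()
    print("t",round(s["time"],2),"at",p.round(4),"yaw",round(y0,3),"q",np.round(s["joint_positions"],2),"F",np.round(s["ft_force"],2),"Mz",np.round(s["torque"][2],3),"w",round(s["width"],4))
    print("tool shift",d.round(4),"rot",w.round(3),"dist",np.linalg.norm(d).round(3))
E
python3 -c "
from h import *
go((.4,-.4,.32))"
```

```text
t 0.1 at [ 0.1641 -0.6027  0.2219] yaw 0.266 q [ 1.28  0.33 -0.06  1.46  0.02  1.35 -0.09] F [-0.46 -0.12 -0.58] Mz -0.036 w 0.0868
tool shift [ 0.2809 -0.1338 -0.098 ] rot [-0.001  0.    -0.   ] dist 0.326
```

step_arm(
  increments=[
    [[0.03, -0.01, -0.035], [0, 0, 0]],
    [[0.07, -0.03, -0.06], [0, 0, 0]],
    [[0.11, -0.05, -0.08], [0, 0, 0]],
    [[0.155, -0.07, -0.098], [0, 0, 0]],
    [[0.2, -0.09, -0.098], [0, 0, 0]],
  ],
  hand=-1,
  grip_force=12,
)

```text
time: 0.6
ee_pos: [0.3333, -0.464, 0.3223]
eef_rot: [0.991, 0.132, 0.001, 0.001]
ft_force: [-0.2, -1.1, 0.1]
width: 0.0871
```

```bash
python3 -c "
from h import *
go((.50,-.10,.32))"
```

```text
t 0.6 at [ 0.3333 -0.464   0.3223] yaw 0.265 q [ 1.03  0.19 -0.19  1.44  0.04  1.52 -0.47] F [-0.23 -1.09  0.12] Mz -0.074 w 0.0871
tool shift [ 0.2561 -0.3077  0.0019] rot [ 0.002 -0.001 -0.   ] dist 0.4
```

step_arm(
  increments=[
    [[0.03, -0.036, 0], [0, 0, 0]],
    [[0.06, -0.072, 0], [0, 0, 0]],
    [[0.09, -0.108, 0], [0, 0, 0]],
    [[0.12, -0.144, 0], [0, 0, 0]],
    [[0.15, -0.18, 0], [0, 0, 0]],
  ],
)

```text
time: 1.1
ee_pos: [0.4313, -0.2491, 0.3219]
eef_rot: [0.991, 0.132, 0.0, 0.001]
ft_force: [0.8, -0.4, 0.5]
width: 0.0869
```

```bash
python3 -c "
from h import *
go((.546,.1775,.32))"
```

```text
t 1.1 at [ 0.4313 -0.2491  0.3219] yaw 0.265 q [ 0.81  0.03 -0.38  1.61  0.01  1.5  -0.88] F [ 0.82 -0.37  0.51] Mz -0.029 w 0.0869
tool shift [ 0.2223 -0.3817  0.0013] rot [ 0.002 -0.001 -0.   ] dist 0.442
```

step_arm(
  increments=[
    [[0.025, -0.043, 0], [0, 0, 0]],
    [[0.05, -0.086, 0], [0, 0, 0]],
    [[0.075, -0.129, 0], [0, 0, 0]],
    [[0.1, -0.172, 0], [0, 0, 0]],
    [[0.125, -0.215, 0], [0, 0, 0]],
  ],
)

```text
time: 1.6
ee_pos: [0.4955, -0.0075, 0.3215]
eef_rot: [0.991, 0.132, 0.0, 0.001]
ft_force: [0.5, -1.0, -0.4]
width: 0.087
```

```bash
python3 -c "
from h import *
go((.546,.1775,.32))"
```

```text
t 1.6 at [ 0.4955 -0.0075  0.3215] yaw 0.264 q [ 0.54  0.05 -0.64  1.6   0.03  1.5  -1.4 ] F [ 0.53 -0.98 -0.43] Mz -0.065 w 0.087
tool shift [ 0.0971 -0.1654  0.0011] rot [ 0.003 -0.001 -0.   ] dist 0.192
```

step_arm(
  increments=[
    [[0.024, -0.04, 0], [0, 0, -0.1]],
    [[0.048, -0.082, 0], [0, 0, -0.2]],
    [[0.072, -0.124, 0], [0, 0, -0.3]],
    [[0.097, -0.165, 0], [0, 0, -0.4]],
    [[0.097, -0.165, 0], [0, 0, -0.5]],
  ],
)

```text
time: 2.1
ee_pos: [0.5448, 0.1844, 0.3201]
eef_rot: [0.925, 0.379, -0.0, -0.001]
ft_force: [-1.0, -0.5, -0.5]
width: 0.0868
```

```bash
python3 -c "
from h import *
go((.546,.1775,.27))
snap('b')"
```

```text
t 2.1 at [0.5448 0.1844 0.3201] yaw 0.778 q [ 0.26  0.28 -0.83  1.4   0.21  1.55 -1.35] F [-1.01 -0.54 -0.48] Mz 0.058 w 0.0868
tool shift [-0.0039  0.0058  0.0501] rot [-0.002 -0.     0.   ] dist 0.051
```

View pics/b_side.png

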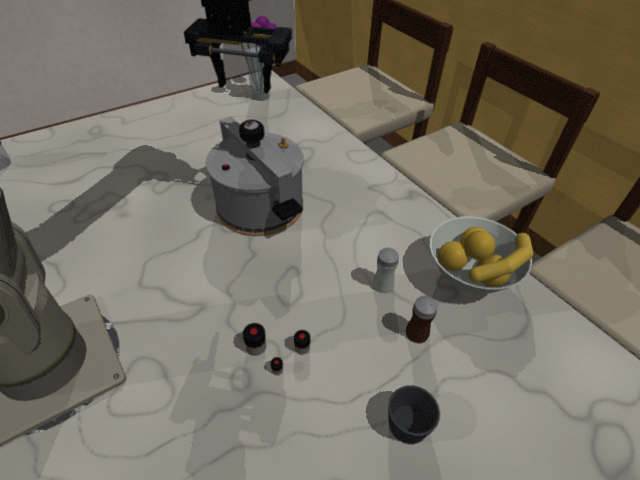

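View pics/b_top.png

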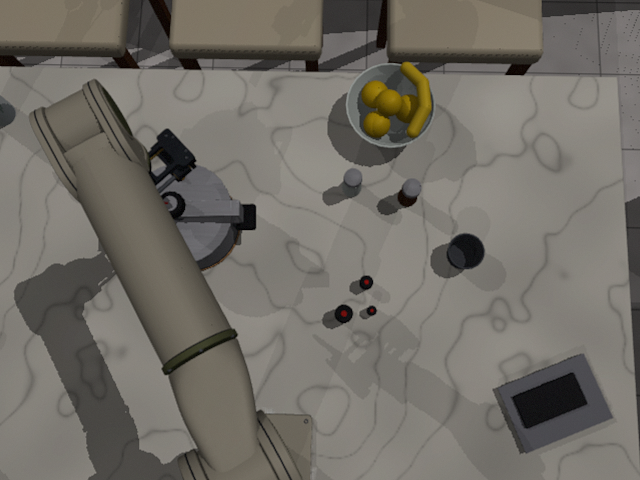

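step_arm(
  increments=[
    [[0, 0, 0], [0, 0, -0.15]],
    [[-0.004, 0.006, 0], [0, 0, -0.3]],
    [[-0.004, 0.006, 0], [0, 0, -0.45]],
    [[-0.004, 0.006, 0], [0, 0, -0.6]],
    [[-0.004, 0.006, 0], [0, 0, -0.75]],
  ],
)

```text
time: 2.7
ee_pos: [0.5471, 0.1695, 0.3203]
eef_rot: [0.727, 0.687, -0.001, 0.001]
ft_force: [-0.6, -0.3, 0.4]
width: 0.0874
```

step_arm(
  increments=[
    [[0, 0, 0], [0, 0, -0.15]],
    [[0, 0, 0], [0, 0, -0.3]],
    [[0, 0, 0], [0, 0, -0.45]],
    [[0, 0, 0], [0, 0, -0.6]],
    [[0, 0, 0], [0, 0, -0.75]],
  ],
)

```text
time: 3.2
ee_pos: [0.5473, 0.1676, 0.3202]
eef_rot: [0.425, 0.905, -0.002, 0.001]
ft_force: [0.2, -0.2, -0.2]
width: 0.0871
```

step_arm(
  increments=[
    [[0, 0, 0], [0, 0, -0.15]],
    [[0, 0, 0], [0, 0, -0.3]],
    [[0, 0, 0], [0, 0, -0.45]],
    [[0, 0, 0], [0, 0, -0.6]],
    [[0, 0, 0], [0, 0, -0.75]],
  ],
)

```text
time: 3.7
ee_pos: [0.5475, 0.1658, 0.32]
eef_rot: [0.064, 0.998, -0.003, 0.0]
ft_force: [0.5, 0.0, -0.1]
width: 0.087
```

step_arm(
  increments=[
    [[0, 0, 0], [0, 0, -0.15]],
    [[0, 0, 0], [0, 0, -0.3]],
    [[0, 0, 0], [0, 0, -0.45]],
    [[0, 0, 0], [0, 0, -0.6]],
    [[0, 0, 0], [0, 0, -0.75]],
  ],
)

```text
time: 4.2
ee_pos: [0.5477, 0.1639, 0.3198]
eef_rot: [-0.306, 0.952, -0.004, -0.001]
ft_force: [-0.4, 0.2, -0.1]
width: 0.0868
```

```bash
python3 -c "
from h import *
go((.546,.1775,.27))"
```

```text
t 4.2 at [0.5477 0.1639 0.3198] yaw -2.519 q [ 0.59  0.48 -1.34  1.4   0.47  1.63  1.5 ] F [-0.4   0.16 -0.1 ] Mz 0.059 w 0.0868
tool shift [-0.0068  0.0123  0.0497] rot [-0.006 -0.005  0.   ] dist 0.052
```

step_arm(
  increments=[
    [[-0.007, 0.012, 0.0], [-0.006, -0.005, 0]],
    [[-0.007, 0.012, 0.03], [-0.006, -0.005, 0]],
    [[-0.007, 0.012, 0.05], [-0.006, -0.005, 0]],
    [[-0.007, 0.012, 0.05], [-0.006, -0.005, 0]],
  ],
)

```text
time: 4.6
ee_pos: [0.5454, 0.1764, 0.2672]
eef_rot: [-0.303, 0.953, -0.0, -0.002]
ft_force: [0.7, -0.1, -0.1]
width: 0.0872
```

```bash
python3 -c "
from h import *
go((.546,.1775,.204))
snap('c')"
```

```text
t 4.6 at [0.5454 0.1764 0.2672] yaw -2.525 q [ 0.57  0.5  -1.32  1.48  0.49  1.53  1.45] F [ 0.68 -0.09 -0.12] Mz -0.051 w 0.0872
tool shift [-0.0014  0.0006  0.0632] rot [ 0.    -0.004 -0.   ] dist 0.063
```

View pics/c_side.png

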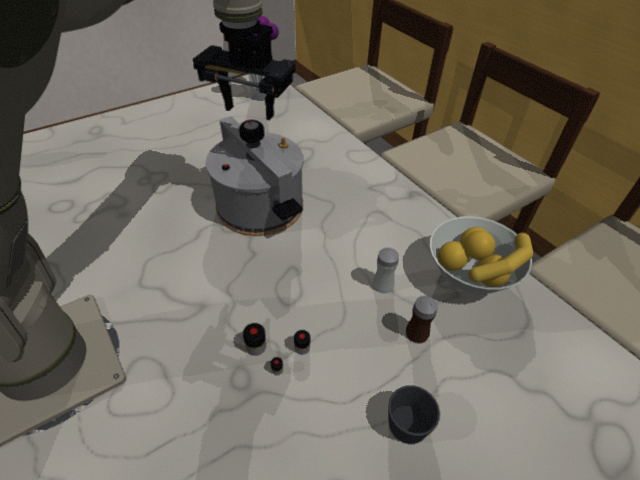

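View pics/c_top.png

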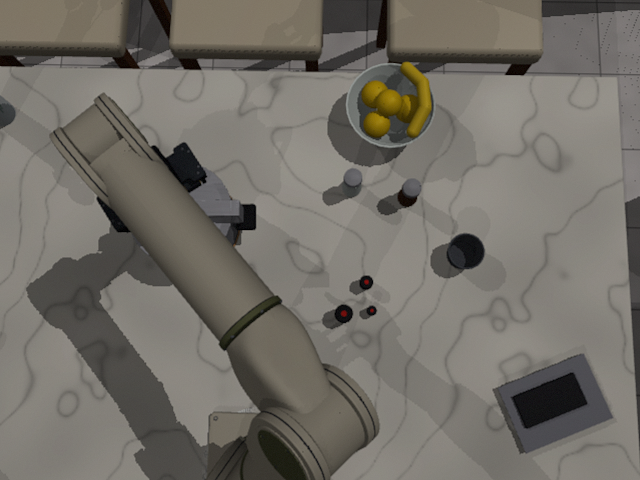

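The fingers straddle the knob: the tips are at about (229,110) and (268,115) in the side view, with the knob at (251,131) between them. I descend and watch the force.

step_arm(
  increments=[
    [[-0.001, 0.001, 0.02], [0, -0.004, 0]],
    [[-0.001, 0.001, 0.04], [0, -0.004, 0]],
    [[-0.001, 0.001, 0.055], [0, -0.004, 0]],
    [[-0.001, 0.001, 0.062], [0, -0.004, 0]],
    [[-0.001, 0.001, 0.062], [0, -0.004, 0]],
  ],
)

```text
time: 5.2
ee_pos: [0.5466, 0.1786, 0.208]
eef_rot: [-0.304, 0.953, 0.0, 0.002]
ft_force: [0.8, 0.2, -0.1]
width: 0.0872
```

```bash
python3 -c "
from h import *
go((.546,.1775,.204))
o=snap('d')
c=o['side'];p=np.asarray(c['pixels'])[60:200,190:320];cv2.imwrite('pics/d_c.png',cv2.resize(p,None,fx=4,fy=4))"
```

```text
t 5.2 at [0.5466 0.1786 0.208 ] yaw -2.524 q [ 0.57  0.54 -1.29  1.58  0.52  1.42  1.42] F [ 0.77  0.2  -0.09] Mz -0.007 w 0.0872
tool shift [ 0.0011 -0.0006  0.004 ] rot [-0.     0.004 -0.   ] dist 0.004
```

View pics/d_c.png

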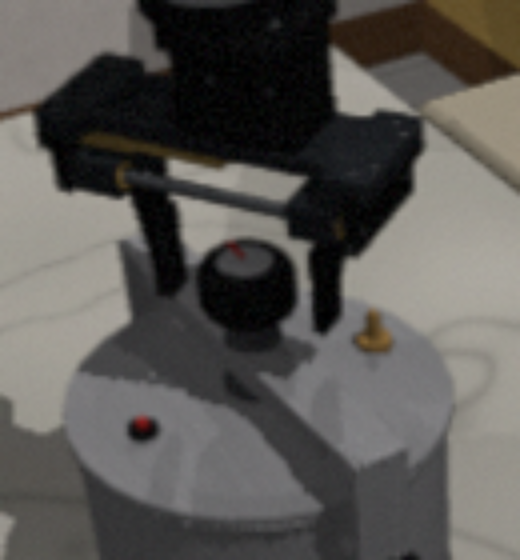

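step_arm(
  increments=[
    [[0, 0, 0.004], [0, 0.002, 0]],
    [[0, 0, 0.004], [0, 0.002, 0]],
    [[0, 0, 0.004], [0, 0.002, 0]],
  ],
)

```text
time: 5.6
ee_pos: [0.547, 0.1791, 0.2053]
eef_rot: [-0.304, 0.953, 0.0, 0.002]
ft_force: [-0.1, 0.8, 0.1]
width: 0.0868
```

step_arm(
  increments=[
    [[0, 0, 0], [0, 0, 0]],
    [[0, 0, 0], [0, 0, 0]],
    [[0, 0, 0], [0, 0, 0]],
    [[0, 0, 0], [0, 0, 0]],
    [[0, 0, 0], [0, 0, 0]],
  ],
  hand=1,
  grip_force=14,
)

```text
time: 6.1
ee_pos: [0.5469, 0.1793, 0.2053]
eef_rot: [-0.304, 0.953, 0.001, 0.002]
ft_force: [-4.6, 5.3, 2.6]
width: 0.0546
```

```bash
python3 -c "
from h import *
go((.546,.1775,.204))
for i in range(3):
    s=r.read_state();print(s['time'],s['ft_force'],s['torque'],s['ee_pos'])
"
```

```text
t 6.1 at [0.5469 0.1793 0.2053] yaw -2.523 q [ 0.56  0.54 -1.29  1.58  0.53  1.42  1.42] F [-4.62  5.33  2.62] Mz 0.045 w 0.0546
tool shift [ 0.0018 -0.0009  0.0013] rot [0.    0.003 0.   ] dist 0.002
6.1 [-4.61566218  5.33007454  2.62121567] [1.5142958  0.97855088 0.04535005] [0.54690483 0.17927724 0.20532528]
6.1 [-4.61566218  5.33007454  2.62121567] [1.5142958  0.97855088 0.04535005] [0.54690483 0.17927724 0.20532528]
6.1 [-4.61566218  5.33007454  2.62121567] [1.5142958  0.97855088 0.04535005] [0.54690483 0.17927724 0.20532528]
```

step_arm(
  increments=[
    [[0, 0.001, -0.0005], [0, 0, 0]],
    [[0, 0.001, -0.0005], [0, 0, 0]],
  ],
)

```text
time: 6.3
ee_pos: [0.5463, 0.18, 0.2055]
eef_rot: [-0.304, 0.953, 0.0, 0.001]
ft_force: [0.5, 1.7, -3.9]
width: 0.0536
```

```bash
python3 -c "
from h import *
go((.546,.1775,.204))
"
```

```text
t 6.3 at [0.5463 0.18   0.2055] yaw -2.523 q [ 0.56  0.54 -1.29  1.58  0.53  1.42  1.42] F [ 0.48  1.7  -3.91] Mz -0.047 w 0.0536
tool shift [ 0.0017 -0.0019  0.0015] rot [-0.     0.003 -0.   ] dist 0.003
```

step_arm(
  increments=[
    [[0, 0, 0.0004], [0, 0, 0.08]],
    [[0, 0, 0.0005], [0, 0, 0.16]],
  ],
)

```text
time: 6.5
ee_pos: [0.5462, 0.1803, 0.2053]
eef_rot: [-0.226, 0.974, 0.001, 0.002]
ft_force: [-0.6, 1.4, 2.1]
width: 0.0535
```

```bash
python3 -c "
from h import *
go((.546,.178,.204))
"
```

```text
t 6.5 at [0.5462 0.1803 0.2053] yaw -2.686 q [ 0.55  0.52 -1.26  1.58  0.5   1.41  1.27] F [-0.6   1.44  2.15] Mz 0.274 w 0.0535
tool shift [ 0.0012 -0.002   0.0013] rot [0.001 0.003 0.   ] dist 0.003
```

step_arm(
  increments=[
    [[0, 0, 0.0], [0, 0, 0.12]],
    [[0, 0, 0.0001], [0, 0, 0.24]],
    [[0, 0, 0.0002], [0, 0, 0.36]],
    [[0, 0, 0.0003], [0, 0, 0.48]],
    [[0, 0, 0.0004], [0, 0, 0.6]],
  ],
)

```text
time: 7.0
ee_pos: [0.5459, 0.1812, 0.2049]
eef_rot: [0.074, 0.997, 0.002, 0.001]
ft_force: [0.4, 3.9, -3.7]
width: 0.0533
```

```bash
python3 -c "
from h import *
go((.546,.178,.204))
"
```

```text
t 7.0 at [0.5459 0.1812 0.2049] yaw 2.994 q [ 0.48  0.45 -1.14  1.58  0.42  1.37  0.73] F [ 0.44  3.94 -3.66] Mz 0.248 w 0.0533
tool shift [-0.0006 -0.0032  0.0008] rot [0.003 0.002 0.   ] dist 0.003
```

step_arm(
  increments=[
    [[0, 0.0003, 0.0002], [0, 0, 0.12]],
    [[0, 0.0003, 0.0003], [0, 0, 0.24]],
    [[0, 0.0003, 0.0004], [0, 0, 0.36]],
    [[0, 0.0003, 0.0005], [0, 0, 0.48]],
    [[0, 0.0003, 0.0006], [0, 0, 0.6]],
  ],
)

```text
time: 7.5
ee_pos: [0.5461, 0.1823, 0.2044]
eef_rot: [0.367, 0.93, 0.003, 0.001]
ft_force: [3.6, 2.8, -3.1]
width: 0.0534
```

```bash
python3 -c "
from h import *
go((.546,.178,.204))
"
```

```text
t 7.5 at [0.5461 0.1823 0.2044] yaw 2.39 q [ 0.41  0.4  -1.02  1.59  0.35  1.35  0.17] F [ 3.59  2.83 -3.09] Mz 0.251 w 0.0534
tool shift [-0.0028 -0.0032  0.0004] rot [ 0.005 -0.    -0.   ] dist 0.004
```

step_arm(
  increments=[
    [[-0.0005, 0.0004, 0.0003], [0.002, 0, 0.12]],
    [[-0.001, 0.0008, 0.0004], [0.005, 0, 0.24]],
    [[-0.0015, 0.0008, 0.0005], [0.005, 0, 0.36]],
    [[-0.002, 0.0008, 0.0006], [0.005, 0, 0.48]],
    [[-0.002, 0.0008, 0.0008], [0.005, 0, 0.6]],
  ],
)

```text
time: 8.0
ee_pos: [0.5473, 0.1829, 0.2039]
eef_rot: [0.627, 0.779, 0.001, -0.002]
ft_force: [-2.4, 2.8, 2.2]
width: 0.0533
```

```bash
python3 -c "
from h import *
go((.5482,.1814,.203))
"
```

```text
t 8.0 at [0.5473 0.1829 0.2039] yaw 1.787 q [ 0.33  0.37 -0.91  1.58  0.29  1.34 -0.4 ] F [-2.38  2.82  2.22] Mz 0.295 w 0.0533
tool shift [-0.0016  0.0006  0.0009] rot [-0.001 -0.003  0.   ] dist 0.002
```

step_arm(
  increments=[
    [[-0.0005, 0.0003, 0.0], [0, -0.002, 0.12]],
    [[-0.001, 0.0006, 0.0001], [0, -0.003, 0.24]],
    [[-0.0015, 0.0006, 0.0002], [0, -0.003, 0.36]],
    [[-0.0015, 0.0006, 0.0003], [0, -0.003, 0.48]],
  ],
)

```text
time: 8.4
ee_pos: [0.548, 0.1828, 0.2036]
eef_rot: [0.795, 0.607, -0.0, -0.001]
ft_force: [1.7, 4.6, -3.1]
width: 0.053
```

```bash
python3 -c "
from h import *
go((.5482,.1814,.203))
"
```

```text
t 8.4 at [0.548  0.1828 0.2036] yaw 1.304 q [ 0.27  0.35 -0.82  1.58  0.26  1.33 -0.86] F [ 1.73  4.6  -3.07] Mz 0.351 w 0.053
tool shift [-0.0014  0.0005  0.0006] rot [-0.002 -0.001  0.   ] dist 0.002
```

step_arm(
  increments=[
    [[-0.0003, 0.0002, 0.0001], [0, 0, 0.06]],
    [[-0.0006, 0.0003, 0.0002], [0, 0, 0.12]],
  ],
)

```text
time: 8.6
ee_pos: [0.5482, 0.1829, 0.2035]
eef_rot: [0.83, 0.557, 0.0, -0.001]
ft_force: [2.5, 3.1, -1.8]
width: 0.0535
```

step_arm(
  increments=[
    [[0, 0, 0.0], [0, 0, 0.06]],
    [[0, 0, 0.0001], [0, 0, 0.12]],
  ],
)

```text
time: 8.8
ee_pos: [0.5484, 0.1829, 0.2034]
eef_rot: [0.863, 0.506, 0.0, -0.001]
ft_force: [2.3, -0.3, -1.9]
width: 0.0534
```

```bash
python3 -c "
from h import *
go((.5482,.1814,.203))
"
```

```text
t 8.8 at [0.5484 0.1829 0.2034] yaw 1.06 q [ 0.24  0.34 -0.79  1.58  0.24  1.32 -1.09] F [ 2.25 -0.29 -1.93] Mz 0.313 w 0.0534
tool shift [-0.0014  0.0005  0.0004] rot [-0.001 -0.002  0.   ] dist 0.002
```

step_arm(
  increments=[
    [[0, 0, 0.0], [0, 0, 0.07]],
    [[0, 0, 0.0001], [0, 0, 0.14]],
    [[0, 0, 0.0002], [0, 0, 0.2]],
  ],
)

```text
time: 9.1
ee_pos: [0.5488, 0.1827, 0.2032]
eef_rot: [0.909, 0.416, 0.001, -0.001]
ft_force: [2.2, -0.5, -1.9]
width: 0.0536
```

```bash
python3 -c "
from h import *
go((.5482,.1814,.203))
"
```

```text
t 9.1 at [0.5488 0.1827 0.2032] yaw 0.858 q [ 0.22  0.33 -0.75  1.59  0.23  1.32 -1.28] F [ 2.2  -0.47 -1.93] Mz 0.362 w 0.0536
tool shift [-0.0014  0.0004  0.0002] rot [-0.001 -0.002  0.   ] dist 0.001
```

step_arm(
  increments=[
    [[0, 0, 0], [0, 0, 0.05]],
    [[0, 0, 0.0001], [0, 0, 0.1]],
  ],
)

```text
time: 9.3
ee_pos: [0.5489, 0.1826, 0.2032]
eef_rot: [0.929, 0.369, 0.001, -0.001]
ft_force: [0.8, -0.5, -0.7]
width: 0.0533
```

```bash
python3 -c "
from h import *
go((.5482,.1814,.203))
"
```

```text
t 9.3 at [0.5489 0.1826 0.2032] yaw 0.756 q [ 0.21  0.33 -0.74  1.59  0.22  1.32 -1.38] F [ 0.81 -0.53 -0.7 ] Mz 0.38 w 0.0533
tool shift [-0.0014  0.0004  0.0002] rot [-0.001 -0.002  0.   ] dist 0.001
```

step_arm(
  increments=[
    [[0, 0, 0], [0, 0, 0.05]],
    [[0, 0, 0.0001], [0, 0, 0.1]],
  ],
)

```text
time: 9.5
ee_pos: [0.5491, 0.1825, 0.2031]
eef_rot: [0.947, 0.321, 0.001, -0.001]
ft_force: [-0.3, 0.0, -0.9]
width: 0.0533
```

```bash
python3 -c "
from h import *
go((.5482,.1814,.203))
"
```

```text
t 9.5 at [0.5491 0.1825 0.2031] yaw 0.655 q [ 0.19  0.32 -0.72  1.59  0.22  1.31 -1.47] F [-0.27  0.03 -0.89] Mz 0.344 w 0.0533
tool shift [-0.0014  0.0003  0.0001] rot [-0.001 -0.002  0.   ] dist 0.001
```

step_arm(
  increments=[
    [[0, 0, 0], [0, 0, 0.04]],
    [[0, 0, 0.0001], [0, 0, 0.08]],
  ],
)

```text
time: 9.7
ee_pos: [0.5492, 0.1824, 0.203]
eef_rot: [0.959, 0.283, 0.001, -0.0]
ft_force: [1.2, -1.2, -0.7]
width: 0.0532
```

```bash
python3 -c "
from h import *
go((.5482,.1814,.203))
"
```

```text
t 9.7 at [0.5492 0.1824 0.203 ] yaw 0.573 q [ 0.19  0.32 -0.71  1.59  0.21  1.31 -1.55] F [ 1.16 -1.19 -0.7 ] Mz 0.373 w 0.0532
tool shift [-0.0014  0.0003  0.    ] rot [-0.    -0.002  0.   ] dist 0.001
```

step_arm(
  increments=[
    [[0, 0, 0], [0, 0, 0.04]],
    [[0, 0, 0.0001], [0, 0, 0.08]],
  ],
)

```text
time: 9.9
ee_pos: [0.5493, 0.1823, 0.203]
eef_rot: [0.97, 0.244, 0.001, -0.0]
ft_force: [1.2, -0.9, 0.1]
width: 0.0532
```

```bash
python3 -c "
from h import *
go((.5482,.1814,.203))
"
```

```text
t 9.9 at [0.5493 0.1823 0.203 ] yaw 0.492 q [ 0.18  0.32 -0.7   1.59  0.21  1.31 -1.63] F [ 1.2  -0.94  0.11] Mz 0.365 w 0.0532
tool shift [-0.0014  0.0003 -0.    ] rot [-0.    -0.002  0.   ] dist 0.001
```

step_arm(
  increments=[
    [[0, 0, 0], [0, 0, 0.04]],
    [[0, 0, 0.0], [0, 0, 0.08]],
  ],
)

```text
time: 10.1
ee_pos: [0.5493, 0.1822, 0.2029]
eef_rot: [0.979, 0.204, 0.001, -0.0]
ft_force: [0.2, -0.8, -1.5]
width: 0.0532
```

```bash
python3 -c "
from h import *
go((.5482,.1814,.203))
o=snap('e')
c=o['side'];p=np.asarray(c['pixels'])[60:200,190:320];cv2.imwrite('pics/e_c.png',cv2.resize(p,None,fx=4,fy=4))"
```

```text
t 10.1 at [0.5493 0.1822 0.2029] yaw 0.411 q [ 0.17  0.32 -0.69  1.59  0.21  1.31 -1.71] F [ 0.2  -0.81 -1.48] Mz 0.377 w 0.0532
tool shift [-0.0013  0.0003 -0.0001] rot [ 0.    -0.002 -0.   ] dist 0.001
```

View pics/e_c.png

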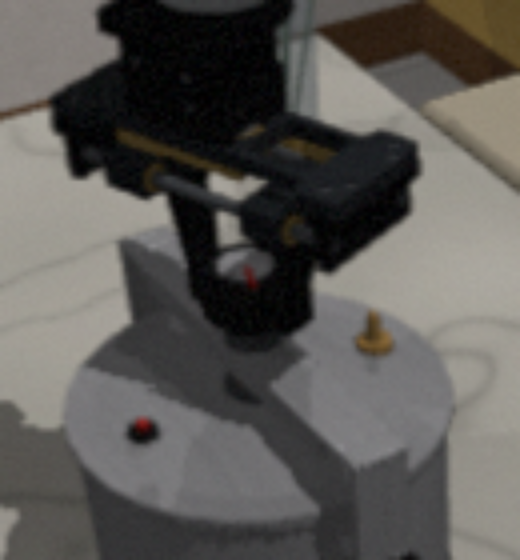

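The pointer has gone from about 1.45 rad to about -1.95 rad, which matches the 3.35 rad the tool turned, so the pads are not slipping. Little wrist range is left for the click, so I regrip now.

step_arm(
  increments=[
    [[0, 0, 0], [0, 0, 0]],
    [[0, 0, 0], [0, 0, 0]],
    [[0, 0, 0], [0, 0, 0]],
  ],
  hand=-1,
)

```text
time: 10.5
ee_pos: [0.5493, 0.1823, 0.203]
eef_rot: [0.979, 0.205, 0.001, -0.0]
ft_force: [0.2, 0.0, -0.3]
width: 0.0699
```

```bash
python3 -c "
from h import *
go((.5485,.182,.203))
"
```

```text
t 10.5 at [0.5493 0.1823 0.203 ] yaw 0.412 q [ 0.17  0.32 -0.69  1.59  0.21  1.31 -1.71] F [ 0.18  0.03 -0.27] Mz -0.003 w 0.0699
tool shift [-0.0008 -0.0001  0.    ] rot [ 0.    -0.002 -0.   ] dist 0.001
```

step_arm(
  increments=[
    [[0, 0, 0], [0, 0, 0]],
    [[0, 0, 0], [0, 0, -0.14]],
    [[0, 0, 0], [0, 0, -0.28]],
    [[0, 0, 0], [0, 0, -0.42]],
    [[0, 0, 0], [0, 0, -0.56]],
  ],
)

```text
time: 11.0
ee_pos: [0.5493, 0.1823, 0.2031]
eef_rot: [0.883, 0.47, 0.001, 0.0]
ft_force: [-0.1, 0.5, 0.2]
width: 0.0869
```

step_arm(
  increments=[
    [[0, 0, 0], [0, 0, -0.14]],
    [[0, 0, 0], [0, 0, -0.28]],
    [[0, 0, 0], [0, 0, -0.42]],
    [[0, 0, 0], [0, 0, -0.56]],
    [[0, 0, 0], [0, 0, -0.7]],
  ],
)

```text
time: 11.5
ee_pos: [0.5493, 0.1823, 0.2031]
eef_rot: [0.666, 0.746, 0.001, 0.0]
ft_force: [-0.2, 0.5, -0.4]
width: 0.0869
```

```bash
python3 -c "
from h import *
go((.549,.182,.203))
"
```

```text
t 11.5 at [0.5493 0.1823 0.2031] yaw 1.684 q [ 0.31  0.37 -0.88  1.58  0.29  1.33 -0.49] F [-0.17  0.54 -0.39] Mz 0.01 w 0.0869
tool shift [-0.0002 -0.0003  0.0001] rot [ 0.002 -0.    -0.   ] dist 0.0
```

step_arm(
  increments=[
    [[0, 0, 0], [0, 0, 0]],
    [[0, 0, 0], [0, 0, 0]],
    [[0, 0, 0], [0, 0, 0]],
    [[0, 0, 0], [0, 0, 0]],
    [[0, 0, 0], [0, 0, 0]],
  ],
  hand=1,
  grip_force=14,
)

```text
time: 12.0
ee_pos: [0.5489, 0.1823, 0.2032]
eef_rot: [0.666, 0.746, 0.0, 0.0]
ft_force: [-12.4, -3.4, 6.7]
width: 0.0551
```

```bash
python3 -c "
from h import *
go((.549,.182,.203))
"
```

```text
t 12.0 at [0.5489 0.1823 0.2032] yaw 1.683 q [ 0.31  0.37 -0.88  1.58  0.29  1.33 -0.5 ] F [-12.4   -3.38   6.71] Mz -0.006 w 0.0551
tool shift [-0.0004  0.0001  0.0002] rot [ 0.001 -0.    -0.   ] dist 0.0
```

step_arm(
  increments=[
    [[0, -0.001, 0], [0, 0, 0]],
    [[0, -0.0015, -0.0001], [0, 0, 0]],
    [[0, -0.0015, -0.0001], [0, 0, 0]],
  ],
)

```text
time: 12.3
ee_pos: [0.5477, 0.1822, 0.2033]
eef_rot: [0.666, 0.746, 0.001, 0.0]
ft_force: [1.5, 0.8, -0.6]
width: 0.0535
```

```bash
python3 -c "
from h import *
go((.549,.182,.203))
"
```

```text
t 12.3 at [0.5477 0.1822 0.2033] yaw 1.683 q [ 0.31  0.36 -0.89  1.58  0.29  1.33 -0.49] F [ 1.49  0.81 -0.63] Mz 0.056 w 0.0535
tool shift [-0.0003  0.0013  0.0003] rot [ 0.002 -0.    -0.   ] dist 0.001
```

step_arm(
  increments=[
    [[0, 0, 0], [0, 0, 0.05]],
    [[0, 0, 0.0001], [0, 0, 0.1]],
  ],
)

```text
time: 12.5
ee_pos: [0.5478, 0.1822, 0.2032]
eef_rot: [0.703, 0.711, 0.001, 0.0]
ft_force: [0.8, -1.3, 1.0]
width: 0.0537
```

```bash
python3 -c "
from h import *
go((.549,.182,.203))
"
```

```text
t 12.5 at [0.5478 0.1822 0.2032] yaw 1.581 q [ 0.3   0.36 -0.87  1.58  0.28  1.33 -0.59] F [ 0.82 -1.34  0.97] Mz 0.361 w 0.0537
tool shift [-0.0002  0.0012  0.0002] rot [ 0.002 -0.001 -0.   ] dist 0.001
```

step_arm(
  increments=[
    [[0, 0, 0], [0, 0, 0.04]],
    [[0, 0, 0], [0, 0, 0.08]],
  ],
)

```text
time: 12.7
ee_pos: [0.5478, 0.1822, 0.2032]
eef_rot: [0.732, 0.682, 0.001, 0.0]
ft_force: [0.5, -0.4, -0.7]
width: 0.0534
```

```bash
python3 -c "
from h import *
go((.549,.182,.203))
"
```

```text
t 12.7 at [0.5478 0.1822 0.2032] yaw 1.5 q [ 0.29  0.35 -0.85  1.59  0.27  1.33 -0.67] F [ 0.46 -0.41 -0.69] Mz 0.336 w 0.0534
tool shift [-0.0001  0.0012  0.0002] rot [ 0.002 -0.001 -0.   ] dist 0.001
```

step_arm(
  increments=[
    [[0, 0, 0], [0, 0, 0.04]],
    [[0, 0, 0.0001], [0, 0, 0.08]],
  ],
)

```text
time: 12.9
ee_pos: [0.5479, 0.1822, 0.2031]
eef_rot: [0.759, 0.651, 0.001, 0.001]
ft_force: [-0.0, -0.9, 1.0]
width: 0.0536
```

```bash
python3 -c "
from h import *
go((.549,.182,.203))
"
```

```text
t 12.9 at [0.5479 0.1822 0.2031] yaw 1.418 q [ 0.28  0.35 -0.84  1.59  0.27  1.32 -0.75] F [-0.01 -0.93  1.02] Mz 0.383 w 0.0536
tool shift [-0.      0.0011  0.0001] rot [ 0.002 -0.001 -0.   ] dist 0.001
```

step_arm(
  increments=[
    [[0, 0, 0], [0, 0, 0.04]],
    [[0, 0, 0.0001], [0, 0, 0.08]],
  ],
)

```text
time: 13.1
ee_pos: [0.548, 0.1822, 0.203]
eef_rot: [0.785, 0.62, 0.001, 0.001]
ft_force: [0.4, -0.1, 0.3]
width: 0.0533
```

```bash
python3 -c "
from h import *
go((.549,.182,.203))
"
```

```text
t 13.1 at [0.548  0.1822 0.203 ] yaw 1.337 q [ 0.27  0.35 -0.83  1.59  0.26  1.32 -0.82] F [ 0.41 -0.11  0.27] Mz 0.384 w 0.0533
tool shift [0.    0.001 0.   ] rot [ 0.002 -0.001 -0.   ] dist 0.001
```

step_arm(
  increments=[
    [[0, 0, 0], [0, 0, 0.04]],
    [[0, 0, 0], [0, 0, 0.08]],
  ],
)

```text
time: 13.3
ee_pos: [0.5481, 0.1821, 0.203]
eef_rot: [0.809, 0.587, 0.001, 0.001]
ft_force: [0.2, -0.5, -0.3]
width: 0.0537
```

```bash
python3 -c "
from h import *
go((.549,.182,.203))
"
```

```text
t 13.3 at [0.5481 0.1821 0.203 ] yaw 1.256 q [ 0.26  0.34 -0.81  1.59  0.26  1.32 -0.9 ] F [ 0.18 -0.5  -0.29] Mz 0.335 w 0.0537
tool shift [0.0002 0.0009 0.    ] rot [ 0.002 -0.001 -0.   ] dist 0.001
```

step_arm(
  increments=[
    [[0, 0, 0], [0, 0, 0.04]],
    [[0, 0, 0.0001], [0, 0, 0.08]],
  ],
)

```text
time: 13.5
ee_pos: [0.5481, 0.1821, 0.203]
eef_rot: [0.833, 0.554, 0.001, 0.001]
ft_force: [0.3, -1.0, 0.1]
width: 0.0533
```

```bash
python3 -c "
from h import *
go((.549,.182,.203))
"
```

```text
t 13.5 at [0.5481 0.1821 0.203 ] yaw 1.174 q [ 0.25  0.34 -0.8   1.59  0.25  1.32 -0.98] F [ 0.29 -0.99  0.12] Mz 0.35 w 0.0533
tool shift [0.0002 0.0008 0.    ] rot [ 0.002 -0.001 -0.   ] dist 0.001
```

step_arm(
  increments=[
    [[0, 0, 0], [0, 0, 0.04]],
    [[0, 0, 0.0], [0, 0, 0.08]],
  ],
)

```text
time: 13.7
ee_pos: [0.5482, 0.1821, 0.2032]
eef_rot: [0.854, 0.52, 0.001, 0.001]
ft_force: [0.8, -1.0, 1.0]
width: 0.0533
```

```bash
python3 -c "
from h import *
go((.549,.182,.203))
"
```

```text
t 13.7 at [0.5482 0.1821 0.2032] yaw 1.093 q [ 0.24  0.34 -0.79  1.59  0.25  1.32 -1.06] F [ 0.79 -0.99  0.97] Mz 0.315 w 0.0533
tool shift [0.0003 0.0007 0.0002] rot [ 0.003 -0.001 -0.   ] dist 0.001
```

step_arm(
  increments=[
    [[0, 0, 0], [0, 0, 0.04]],
    [[0, 0, 0], [0, 0, 0.08]],
  ],
)

```text
time: 13.9
ee_pos: [0.5483, 0.1821, 0.2034]
eef_rot: [0.875, 0.484, 0.001, 0.001]
ft_force: [-0.2, -1.1, 2.8]
width: 0.0535
```

```bash
python3 -c "
from h import *
go((.549,.182,.203))
"
```

```text
t 13.9 at [0.5483 0.1821 0.2034] yaw 1.011 q [ 0.23  0.33 -0.78  1.59  0.24  1.32 -1.13] F [-0.19 -1.11  2.77] Mz 0.363 w 0.0535
tool shift [0.0003 0.0006 0.0004] rot [ 0.003 -0.001 -0.   ] dist 0.001
```

step_arm(
  increments=[
    [[0, 0, -0.0005], [0, 0, 0.02]],
  ],
)

```text
time: 14.0
ee_pos: [0.5482, 0.182, 0.2038]
eef_rot: [0.88, 0.475, 0.001, 0.001]
ft_force: [1.9, -0.3, -4.5]
width: 0.0534
```

```bash
python3 -c "
from h import *
go((.549,.182,.203))
"
```

```text
t 14.0 at [0.5482 0.182  0.2038] yaw 0.99 q [ 0.23  0.33 -0.77  1.59  0.24  1.32 -1.15] F [ 1.88 -0.28 -4.47] Mz 0.347 w 0.0534
tool shift [0.0004 0.0007 0.0008] rot [ 0.003 -0.001 -0.   ] dist 0.001
```

step_arm(
  increments=[
    [[0, 0, -0.0003], [0, 0, 0.03]],
  ],
)

```text
time: 14.1
ee_pos: [0.5483, 0.182, 0.2039]
eef_rot: [0.887, 0.461, 0.001, 0.001]
ft_force: [0.9, 0.5, -2.1]
width: 0.054
```

```bash
python3 -c "
from h import *
go((.549,.182,.203))
"
```

```text
t 14.1 at [0.5483 0.182  0.2039] yaw 0.959 q [ 0.23  0.33 -0.77  1.59  0.24  1.32 -1.18] F [ 0.89  0.52 -2.13] Mz 0.367 w 0.054
tool shift [0.0005 0.0006 0.0009] rot [ 0.003 -0.001 -0.   ] dist 0.001
```

step_arm(
  increments=[
    [[0, 0, -0.0003], [0, 0, 0.04]],
    [[0, 0, -0.0006], [0, 0, 0.08]],
  ],
)

```text
time: 14.3
ee_pos: [0.5483, 0.1819, 0.2044]
eef_rot: [0.905, 0.425, 0.001, 0.001]
ft_force: [1.2, -0.1, -1.5]
width: 0.0536
```

step_arm(
  increments=[
    [[0, 0, -0.0003], [0, 0, 0.04]],
  ],
)

```text
time: 14.4
ee_pos: [0.5484, 0.1819, 0.2047]
eef_rot: [0.914, 0.405, 0.001, 0.001]
ft_force: [1.4, -0.3, -1.1]
width: 0.0533
```

```bash
python3 -c "
from h import *
go((.549,.182,.203))
"
```

```text
t 14.4 at [0.5484 0.1819 0.2047] yaw 0.835 q [ 0.21  0.32 -0.75  1.59  0.23  1.32 -1.3 ] F [ 1.43 -0.27 -1.12] Mz 0.316 w 0.0533
tool shift [0.0005 0.0004 0.0017] rot [ 0.003 -0.001 -0.   ] dist 0.002
```

step_arm(
  increments=[
    [[0, 0, -0.0003], [0, 0, 0.04]],
    [[0, 0, -0.0006], [0, 0, 0.08]],
  ],
)

```text
time: 14.6
ee_pos: [0.5484, 0.1819, 0.2051]
eef_rot: [0.93, 0.368, 0.001, 0.001]
ft_force: [0.8, 0.1, -1.7]
width: 0.0536
```

step_arm(
  increments=[
    [[0, 0, -0.0003], [0, 0, 0.04]],
  ],
)

```text
time: 14.7
ee_pos: [0.5484, 0.1818, 0.2053]
eef_rot: [0.938, 0.348, 0.001, 0.001]
ft_force: [1.6, -0.9, -1.1]
width: 0.0532
```

```bash
python3 -c "
from h import *
go((.549,.182,.203))
"
```

```text
t 14.7 at [0.5484 0.1818 0.2053] yaw 0.711 q [ 0.2   0.32 -0.73  1.59  0.22  1.32 -1.42] F [ 1.58 -0.93 -1.09] Mz 0.288 w 0.0532
tool shift [0.0005 0.0002 0.0023] rot [ 0.003 -0.002 -0.   ] dist 0.002
```

step_arm(
  increments=[
    [[0, 0, -0.0003], [0, 0, 0.04]],
    [[0, 0, -0.0006], [0, 0, 0.08]],
  ],
)

```text
time: 14.9
ee_pos: [0.5484, 0.1817, 0.2057]
eef_rot: [0.951, 0.309, 0.001, 0.001]
ft_force: [1.9, 0.4, -3.0]
width: 0.0537
```

step_arm(
  increments=[
    [[0, 0, -0.0003], [0, 0, 0.04]],
  ],
)

```text
time: 15.0
ee_pos: [0.5482, 0.1817, 0.2055]
eef_rot: [0.957, 0.289, 0.001, 0.001]
ft_force: [-0.6, -0.1, 12.9]
width: 0.0529
```

```bash
python3 -c "
from h import *
go((.549,.182,.203))
"
```

```text
t 15.0 at [0.5482 0.1817 0.2055] yaw 0.586 q [ 0.19  0.32 -0.71  1.59  0.21  1.32 -1.54] F [-0.62 -0.1  12.92] Mz 0.107 w 0.0529
tool shift [0.0008 0.0001 0.0025] rot [ 0.002 -0.001 -0.   ] dist 0.003
```

step_arm(
  increments=[
    [[0, 0, 0], [0, 0, 0]],
  ],
)

```text
time: 15.1
ee_pos: [0.5484, 0.1817, 0.2058]
eef_rot: [0.958, 0.288, 0.001, 0.001]
ft_force: [-0.4, -0.0, 4.7]
width: 0.0538
```

```bash
python3 -c "
from h import *
go((.549,.182,.203))
o=snap('f')
c=o['side'];p=np.asarray(c['pixels'])[60:200,190:320];cv2.imwrite('pics/f_c.png',cv2.resize(p,None,fx=4,fy=4))"
```

```text
t 15.1 at [0.5484 0.1817 0.2058] yaw 0.584 q [ 0.19  0.32 -0.71  1.59  0.21  1.32 -1.54] F [-0.43 -0.    4.65] Mz -0.078 w 0.0538
tool shift [0.0007 0.0001 0.0028] rot [ 0.002 -0.001 -0.   ] dist 0.003
```

View pics/f_c.png

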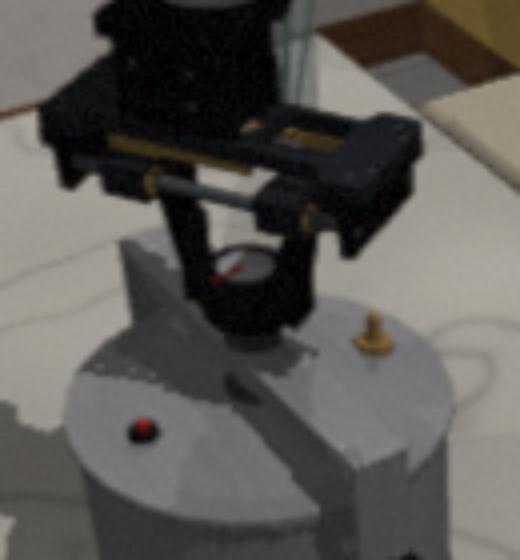

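Torque fell to zero and the pointer turned with the tool (1.05 rad seen against 1.1 rad turned), so that was one click. I was pulling up about 1 to 3 N during it, so the clamp force could be low. I'll do a second click with a hand closer to neutral.

step_arm(
  increments=[
    [[0, 0, -0.0002], [0, 0, 0.02]],
  ],
)

```text
time: 15.3
ee_pos: [0.5483, 0.1817, 0.206]
eef_rot: [0.96, 0.28, 0.001, 0.001]
ft_force: [0.1, -0.4, -0.9]
width: 0.0534
```

```bash
python3 -c "
from h import *
go((.549,.182,.203))
"
```

```text
t 15.3 at [0.5483 0.1817 0.206 ] yaw 0.567 q [ 0.18  0.31 -0.71  1.59  0.21  1.32 -1.56] F [ 0.06 -0.39 -0.92] Mz 0.371 w 0.0534
tool shift [0.0007 0.0001 0.003 ] rot [ 0.002 -0.001 -0.   ] dist 0.003
```

step_arm(
  increments=[
    [[0, 0, 0], [0, 0, 0.03]],
  ],
)

```text
time: 15.4
ee_pos: [0.5484, 0.1816, 0.206]
eef_rot: [0.964, 0.265, 0.001, 0.001]
ft_force: [0.2, -1.3, 1.9]
width: 0.0538
```

```bash
python3 -c "
from h import *
go((.549,.182,.203))
"
```

```text
t 15.4 at [0.5484 0.1816 0.206 ] yaw 0.536 q [ 0.18  0.31 -0.7   1.59  0.21  1.32 -1.59] F [ 0.2  -1.31  1.94] Mz 0.387 w 0.0538
tool shift [ 0.0007 -0.      0.003 ] rot [ 0.002 -0.001 -0.   ] dist 0.003
```

step_arm(
  increments=[
    [[0, 0, -0.0002], [0, 0, 0.03]],
  ],
)

```text
time: 15.5
ee_pos: [0.5484, 0.1816, 0.2062]
eef_rot: [0.969, 0.249, 0.001, 0.001]
ft_force: [0.2, -0.8, 1.6]
width: 0.0533
```

```bash
python3 -c "
from h import *
go((.549,.182,.203))
"
```

```text
t 15.5 at [0.5484 0.1816 0.2062] yaw 0.503 q [ 0.18  0.31 -0.7   1.59  0.21  1.32 -1.62] F [ 0.23 -0.85  1.62] Mz 0.418 w 0.0533
tool shift [ 0.0007 -0.      0.0032] rot [ 0.002 -0.002 -0.   ] dist 0.003
```

step_arm(
  increments=[
    [[0, 0, -0.0002], [0, 0, 0.03]],
  ],
)

```text
time: 15.6
ee_pos: [0.5484, 0.1816, 0.2064]
eef_rot: [0.972, 0.233, 0.001, 0.001]
ft_force: [0.9, -1.0, 1.0]
width: 0.0535
```

```bash
python3 -c "
from h import *
go((.549,.182,.203))
"
```

```text
t 15.6 at [0.5484 0.1816 0.2064] yaw 0.471 q [ 0.17  0.31 -0.7   1.59  0.21  1.32 -1.65] F [ 0.94 -0.96  1.03] Mz 0.41 w 0.0535
tool shift [ 0.0007 -0.0001  0.0034] rot [ 0.002 -0.002 -0.   ] dist 0.003
```

step_arm(
  increments=[
    [[0, 0, -0.0003], [0, 0, 0.03]],
  ],
)

```text
time: 15.7
ee_pos: [0.5484, 0.1816, 0.2067]
eef_rot: [0.976, 0.217, 0.001, 0.001]
ft_force: [1.0, -1.0, 0.5]
width: 0.0536
```

step_arm(
  increments=[
    [[0, 0, -0.0003], [0, 0, 0.04]],
  ],
)

```text
time: 15.8
ee_pos: [0.5484, 0.1816, 0.207]
eef_rot: [0.981, 0.196, 0.001, 0.001]
ft_force: [0.2, -1.5, 0.1]
width: 0.0534
```

```bash
python3 -c "
from h import *
go((.549,.182,.203))
"
```

```text
t 15.8 at [0.5484 0.1816 0.207 ] yaw 0.395 q [ 0.17  0.31 -0.68  1.59  0.2   1.32 -1.72] F [ 0.17 -1.51  0.12] Mz 0.374 w 0.0534
tool shift [ 0.0007 -0.0002  0.004 ] rot [ 0.002 -0.002 -0.   ] dist 0.004
```

step_arm(
  increments=[
    [[0, 0, -0.0003], [0, 0, 0.04]],
  ],
)

```text
time: 15.9
ee_pos: [0.5484, 0.1816, 0.2073]
eef_rot: [0.985, 0.175, 0.001, 0.001]
ft_force: [0.8, -1.3, 0.4]
width: 0.0535
```

step_arm(
  increments=[
    [[0, 0, -0.0003], [0, 0, 0.04]],
  ],
)

```text
time: 16.0
ee_pos: [0.5484, 0.1815, 0.2075]
eef_rot: [0.988, 0.154, 0.001, 0.001]
ft_force: [-0.5, -0.1, -0.1]
width: 0.0534
```

step_arm(
  increments=[
    [[0, 0, -0.0003], [0, 0, 0.04]],
  ],
)

```text
time: 16.1
ee_pos: [0.5484, 0.1814, 0.2078]
eef_rot: [0.991, 0.133, 0.001, 0.001]
ft_force: [1.3, 0.2, 0.7]
width: 0.0534
```

```bash
python3 -c "
from h import *
go((.549,.182,.203))
"
```

```text
t 16.1 at [0.5484 0.1814 0.2078] yaw 0.266 q [ 0.15  0.3  -0.67  1.59  0.2   1.32 -1.85] F [1.25 0.2  0.69] Mz 0.301 w 0.0534
tool shift [ 0.0007 -0.0004  0.0048] rot [ 0.002 -0.002 -0.   ] dist 0.005
```

step_arm(
  increments=[
    [[0, 0, -0.0003], [0, 0, 0.04]],
  ],
)

```text
time: 16.2
ee_pos: [0.5484, 0.1814, 0.208]
eef_rot: [0.994, 0.111, 0.001, 0.001]
ft_force: [0.8, -0.6, 0.0]
width: 0.0535
```

step_arm(
  increments=[
    [[0, 0, -0.0003], [0, 0, 0.04]],
  ],
)

```text
time: 16.3
ee_pos: [0.5484, 0.1814, 0.2082]
eef_rot: [0.996, 0.09, 0.001, 0.001]
ft_force: [-0.6, -0.8, -0.8]
width: 0.0533
```

```bash
python3 -c "
from h import *
go((.549,.182,.203))
"
```

```text
t 16.3 at [0.5484 0.1814 0.2082] yaw 0.18 q [ 0.14  0.3  -0.65  1.58  0.19  1.32 -1.93] F [-0.56 -0.83 -0.78] Mz 0.322 w 0.0533
tool shift [ 0.0007 -0.0005  0.0052] rot [ 0.002 -0.002 -0.   ] dist 0.005
```

step_arm(
  increments=[
    [[0, 0, -0.0003], [0, 0, 0.04]],
  ],
)

```text
time: 16.4
ee_pos: [0.5484, 0.1814, 0.2085]
eef_rot: [0.998, 0.068, 0.001, 0.001]
ft_force: [0.6, -0.1, 0.1]
width: 0.0531
```

```bash
python3 -c "
from h import *
go((.549,.182,.203))
"
```

```text
t 16.4 at [0.5484 0.1814 0.2085] yaw 0.137 q [ 0.14  0.3  -0.65  1.58  0.19  1.32 -1.97] F [ 0.63 -0.13  0.08] Mz 0.364 w 0.0531
tool shift [ 0.0007 -0.0005  0.0055] rot [ 0.002 -0.002 -0.   ] dist 0.006
```

step_arm(
  increments=[
    [[0, 0, -0.0003], [0, 0, 0.04]],
  ],
)

```text
time: 16.5
ee_pos: [0.5484, 0.1814, 0.2087]
eef_rot: [0.999, 0.047, 0.001, 0.001]
ft_force: [0.1, -1.0, -0.3]
width: 0.0538
```

```bash
python3 -c "
from h import *
go((.549,.182,.203))
"
```

```text
t 16.5 at [0.5484 0.1814 0.2087] yaw 0.094 q [ 0.13  0.3  -0.64  1.58  0.19  1.32 -2.01] F [ 0.11 -0.97 -0.26] Mz 0.324 w 0.0538
tool shift [ 0.0006 -0.0006  0.0057] rot [ 0.002 -0.002 -0.   ] dist 0.006
```

step_arm(
  increments=[
    [[0, 0, -0.0002], [0, 0, 0.03]],
  ],
)

```text
time: 16.6
ee_pos: [0.5484, 0.1813, 0.2087]
eef_rot: [1.0, 0.03, 0.001, 0.001]
ft_force: [0.7, -0.1, -0.2]
width: 0.0533
```

```bash
python3 -c "
from h import *
go((.549,.182,.203))
"
```

```text
t 16.6 at [0.5484 0.1813 0.2087] yaw 0.061 q [ 0.13  0.3  -0.64  1.58  0.18  1.32 -2.04] F [ 0.68 -0.05 -0.2 ] Mz 0.331 w 0.0533
tool shift [ 0.0006 -0.0006  0.0057] rot [ 0.002 -0.002 -0.   ] dist 0.006
```

step_arm(
  increments=[
    [[0, 0, -0.0002], [0, 0, 0.03]],
  ],
)

```text
time: 16.7
ee_pos: [0.5484, 0.1813, 0.2089]
eef_rot: [1.0, 0.014, 0.001, 0.001]
ft_force: [-1.5, -1.1, -0.1]
width: 0.0529
```

```bash
python3 -c "
from h import *
go((.549,.182,.203))
"
```

```text
t 16.7 at [0.5484 0.1813 0.2089] yaw 0.028 q [ 0.13  0.3  -0.63  1.58  0.18  1.32 -2.08] F [-1.52 -1.07 -0.07] Mz 0.189 w 0.0529
tool shift [ 0.0006 -0.0007  0.0059] rot [ 0.002 -0.002 -0.   ] dist 0.006
```

step_arm(
  increments=[
    [[0, 0, 0], [0, 0, 0]],
  ],
)

```text
time: 16.8
ee_pos: [0.5483, 0.1813, 0.2089]
eef_rot: [1.0, 0.013, 0.001, 0.001]
ft_force: [-0.8, -0.2, 2.0]
width: 0.0535
```

```bash
python3 -c "
from h import *
go((.549,.182,.203))
o=snap('g')
c=o['side'];p=np.asarray(c['pixels'])[60:200,190:320];cv2.imwrite('pics/g_c.png',cv2.resize(p,None,fx=4,fy=4))"
```

```text
t 16.8 at [0.5483 0.1813 0.2089] yaw 0.026 q [ 0.13  0.3  -0.63  1.58  0.18  1.32 -2.08] F [-0.81 -0.18  2.03] Mz 0.207 w 0.0535
tool shift [ 0.0007 -0.0007  0.0059] rot [ 0.002 -0.002 -0.   ] dist 0.006
```

View pics/g_c.png

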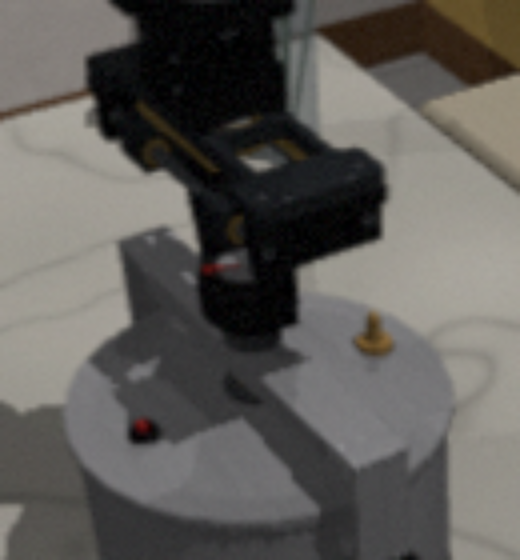

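step_arm(
  increments=[
    [[0, 0, 0], [0, 0, 0]],
    [[0, 0, 0], [0, 0, 0]],
    [[0, 0, 0], [0, 0, 0]],
    [[0, 0, 0], [0, 0, 0]],
  ],
  hand=-1,
)

```text
time: 17.3
ee_pos: [0.5483, 0.1814, 0.2089]
eef_rot: [1.0, 0.014, 0.001, 0.001]
ft_force: [0.1, 0.4, 0.6]
width: 0.0775
```

step_arm(
  increments=[
    [[0, 0, -0.02], [0, 0, 0]],
    [[0, 0, -0.05], [0, 0, 0]],
    [[0, 0, -0.08], [0, 0, 0]],
    [[0, 0, -0.1], [0, 0, 0]],
  ],
)

```text
time: 17.7
ee_pos: [0.5484, 0.1818, 0.3111]
eef_rot: [1.0, 0.014, 0.002, 0.001]
ft_force: [0.4, 0.9, 0.1]
width: 0.0869
```

```bash
python3 -c "
from h import *
go((.47,-.05,.28))
o=snap('g2')
c=o['side'];p=np.asarray(c['pixels'])[60:200,190:320];cv2.imwrite('pics/g2_c.png',cv2.resize(p,None,fx=4,fy=4))"
```

```text
t 17.7 at [0.5484 0.1818 0.3111] yaw 0.028 q [ 0.12  0.25 -0.64  1.42  0.15  1.51 -2.05] F [0.45 0.94 0.12] Mz 0.022 w 0.0869
tool shift [-0.085   0.2295  0.0311] rot [ 0.001 -0.004 -0.   ] dist 0.247
```

View pics/g2_c.png

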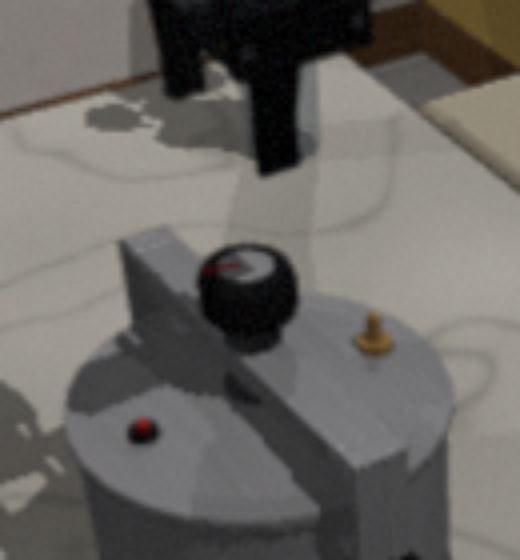

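The knob is free and sits about 1.3 px lower than at the start, which fits the screw having sunk about 3.8 mm, so it is seated after the second click. Next is the weight. I'll squeeze it once diagonally to centre it, then regrip along y.

```bash
python3 -c "
from h import *
go((.418,-.233,.20),-.785)"
```

```text
t 17.8 at [0.549  0.1823 0.3119] yaw 0.028 q [ 0.12  0.25 -0.64  1.42  0.15  1.51 -2.05] F [0.08 0.14 0.46] Mz -0.025 w 0.0869
tool shift [-0.1434  0.4113  0.1112] rot [-0.002 -0.006  0.813] dist 0.45
```

step_arm(
  increments=[
    [[-0.015, 0.043, 0], [0, 0, 0]],
    [[-0.03, 0.086, 0], [0, 0, 0]],
    [[-0.045, 0.129, 0], [0, 0, 0]],
    [[-0.06, 0.172, 0], [0, 0, 0]],
    [[-0.075, 0.215, 0.02], [0, 0, 0.05]],
  ],
)

```text
time: 18.3
ee_pos: [0.4802, -0.0364, 0.2926]
eef_rot: [1.0, -0.011, 0.005, 0.0]
ft_force: [0.1, -0.4, 0.3]
width: 0.0871
```

step_arm(
  increments=[
    [[-0.014, 0.04, 0.02], [0, 0, 0.14]],
    [[-0.028, 0.08, 0.04], [0, 0, 0.28]],
    [[-0.042, 0.12, 0.06], [0, 0, 0.42]],
    [[-0.056, 0.16, 0.08], [0, 0, 0.56]],
    [[-0.068, 0.195, 0.09], [0, 0, 0.7]],
  ],
)

```text
time: 18.8
ee_pos: [0.4065, -0.2315, 0.1996]
eef_rot: [0.934, -0.357, 0.003, -0.001]
ft_force: [0.9, -0.1, 0.3]
width: 0.0866
```

```bash
python3 -c "
from h import *
go((.418,-.233,.11),-.785)"
```

```text
t 18.8 at [ 0.4065 -0.2315  0.1996] yaw -0.729 q [ 0.69  0.01 -0.26  1.88 -0.    1.24 -1.88] F [ 0.94 -0.06  0.31] Mz -0.044 w 0.0866
tool shift [ 0.0091 -0.0061  0.0896] rot [-0.005 -0.005  0.056] dist 0.09
```

step_arm(
  increments=[
    [[0.005, -0.003, 0.02], [-0.005, -0.005, 0.05]],
    [[0.009, -0.006, 0.05], [-0.005, -0.005, 0.05]],
    [[0.009, -0.006, 0.09], [-0.005, -0.005, 0.05]],
    [[0.009, -0.006, 0.09], [-0.005, -0.005, 0.05]],
  ],
)

```text
time: 19.2
ee_pos: [0.4144, -0.2313, 0.1047]
eef_rot: [0.925, -0.38, -0.004, -0.001]
ft_force: [-0.3, 0.4, -0.1]
width: 0.0866
```

```bash
python3 -c "
from h import *
go((.418,-.233,.017),-.785)
o=snap('i')
c=o['side'];p=np.asarray(c['pixels'])[230:400,220:360];a=cv2.resize(p,None,fx=3,fy=3)
c=o['top'];p=np.asarray(c['pixels'])[240:340,310:410];b=cv2.resize(p,None,fx=3.5,fy=3.5)
im=np.zeros((510,780,3),np.uint8);im[:,:420]=a;im[:350,425:775]=b
cv2.imwrite('pics/i_c.png',im)"
```

```text
t 19.2 at [ 0.4144 -0.2313  0.1047] yaw -0.779 q [ 0.67  0.13 -0.27  1.97  0.04  1.05 -1.97] F [-0.29  0.37 -0.12] Mz -0.031 w 0.0866
tool shift [ 0.0045 -0.0015  0.0876] rot [0.002 0.009 0.006] dist 0.088
```

View pics/i_c.png

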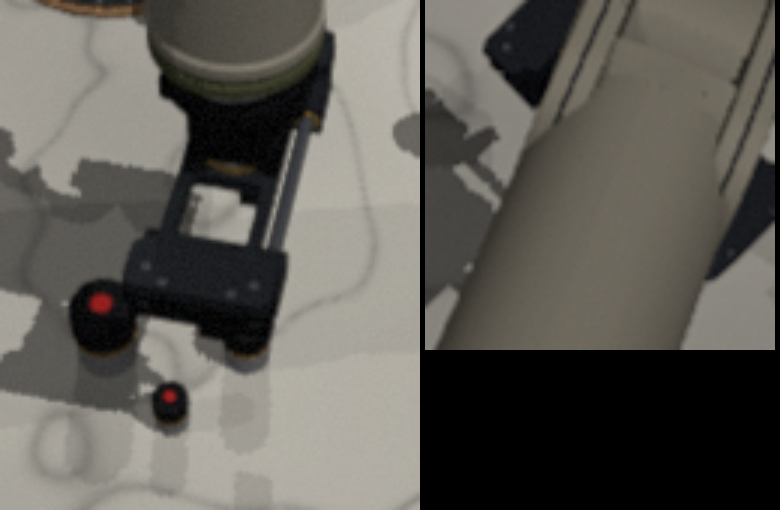

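step_arm(
  increments=[
    [[0.004, -0.001, 0.02], [0.002, 0.009, 0]],
    [[0.004, -0.001, 0.045], [0.002, 0.009, 0]],
    [[0.004, -0.001, 0.07], [0.002, 0.009, 0]],
    [[0.004, -0.001, 0.085], [0.002, 0.009, 0]],
    [[0.004, -0.001, 0.085], [0.002, 0.009, 0]],
  ],
)

```text
time: 19.8
ee_pos: [0.4209, -0.2348, 0.025]
eef_rot: [0.925, -0.38, 0.004, 0.001]
ft_force: [0.5, -0.0, -0.1]
width: 0.0875
```

```bash
python3 -c "
from h import *
go((.418,-.233,.017),-.785)"
```

```text
t 19.8 at [ 0.4209 -0.2348  0.025 ] yaw -0.779 q [ 0.66  0.25 -0.27  2.03  0.09  0.87 -2.01] F [ 0.47 -0.   -0.15] Mz -0.055 w 0.0875
tool shift [-0.0033  0.0007  0.0079] rot [-0.002 -0.007  0.006] dist 0.009
```

step_arm(
  increments=[
    [[-0.003, 0.001, 0.008], [-0.002, -0.007, 0]],
    [[-0.003, 0.001, 0.008], [-0.002, -0.007, 0]],
    [[-0.003, 0.001, 0.008], [-0.002, -0.007, 0]],
  ],
)

```text
time: 20.1
ee_pos: [0.4186, -0.2337, 0.0179]
eef_rot: [0.925, -0.38, 0.001, 0.0]
ft_force: [-0.5, 0.4, -1.3]
width: 0.0867
```

```bash
python3 -c "
from h import *
go((.418,-.233,.017),-.785)"
```

```text
t 20.1 at [ 0.4186 -0.2337  0.0179] yaw -0.779 q [ 0.65  0.26 -0.26  2.03  0.09  0.86 -2.01] F [-0.49  0.37 -1.3 ] Mz -0.016 w 0.0867
tool shift [-0.0009 -0.0001  0.0009] rot [ 0.    -0.001  0.006] dist 0.001
```

step_arm(
  increments=[
    [[0, 0, 0], [0, 0, 0]],
    [[0, 0, 0], [0, 0, 0]],
    [[0, 0, 0], [0, 0, 0]],
    [[0, 0, 0], [0, 0, 0]],
    [[0, 0, 0], [0, 0, 0]],
  ],
  hand=1,
  grip_force=5,
)

```text
time: 20.6
ee_pos: [0.4186, -0.2337, 0.0179]
eef_rot: [0.925, -0.38, 0.001, 0.0]
ft_force: [-0.8, -0.7, -1.2]
width: 0.0544
```

```bash
python3 -c "
from h import *
go((.418,-.233,.017),-.785)"
```

```text
t 20.6 at [ 0.4186 -0.2337  0.0179] yaw -0.779 q [ 0.65  0.26 -0.26  2.03  0.09  0.86 -2.01] F [-0.83 -0.68 -1.2 ] Mz 0.051 w 0.0544
tool shift [-0.0009 -0.0001  0.0009] rot [ 0.    -0.001  0.006] dist 0.001
```

step_arm(
  increments=[
    [[0, 0, 0], [0, 0, 0]],
    [[0, 0, 0], [0, 0, 0]],
    [[0, 0, 0], [0, 0, 0]],
    [[0, 0, 0], [0, 0, 0]],
    [[0, 0, 0], [0, 0, 0]],
  ],
)

```text
time: 21.1
ee_pos: [0.4186, -0.2337, 0.0179]
eef_rot: [0.925, -0.38, 0.001, 0.0]
ft_force: [-0.6, -0.1, -0.5]
width: 0.0317
```

step_arm(
  increments=[
    [[0, 0, 0], [0, 0, 0]],
    [[0, 0, 0], [0, 0, 0]],
    [[0, 0, 0], [0, 0, 0]],
  ],
  hand=-1,
)

```text
time: 21.4
ee_pos: [0.4186, -0.2337, 0.0179]
eef_rot: [0.925, -0.38, 0.001, 0.0]
ft_force: [-1.0, 0.2, 0.1]
width: 0.0479
```

step_arm(
  increments=[
    [[0, 0, 0], [0, 0, 0]],
    [[0, 0, 0], [0, 0, -0.14]],
    [[0, 0, 0], [0, 0, -0.28]],
    [[0, 0, 0], [0, 0, -0.42]],
    [[0, 0, 0], [0, 0, -0.56]],
  ],
)

```text
time: 21.9
ee_pos: [0.4186, -0.2337, 0.0179]
eef_rot: [0.994, -0.106, 0.0, 0.0]
ft_force: [0.3, 0.2, -0.2]
width: 0.0841
```

```bash
python3 -c "
from h import *
go((.4186,-.2337,.0165),0)"
```

```text
t 21.9 at [ 0.4186 -0.2337  0.0179] yaw -0.213 q [ 0.73  0.27 -0.34  2.03  0.12  0.86 -1.47] F [ 0.31  0.19 -0.19] Mz 0.019 w 0.0841
tool shift [ 0.     -0.      0.0014] rot [ 0.001 -0.001 -0.213] dist 0.001
```

step_arm(
  increments=[
    [[0, 0, 0.001], [0, 0, -0.11]],
    [[0, 0, 0.0014], [0, 0, -0.213]],
    [[0, 0, 0.0014], [0, 0, -0.213]],
  ],
)

```text
time: 22.2
ee_pos: [0.4185, -0.2338, 0.0164]
eef_rot: [1.0, 0.001, 0.0, 0.0]
ft_force: [0.1, -0.5, 0.3]
width: 0.0876
```

step_arm(
  increments=[
    [[0, 0, 0], [0, 0, 0]],
    [[0, 0, 0], [0, 0, 0]],
    [[0, 0, 0], [0, 0, 0]],
    [[0, 0, 0], [0, 0, 0]],
    [[0, 0, 0], [0, 0, 0]],
  ],
  hand=1,
  grip_force=8,
)

```text
time: 22.7
ee_pos: [0.4185, -0.2337, 0.0164]
eef_rot: [1.0, 0.0, 0.0, 0.0]
ft_force: [-0.2, -0.4, -0.8]
width: 0.0549
```

step_arm(
  increments=[
    [[0, 0, 0], [0, 0, 0]],
    [[0, 0, 0], [0, 0, 0]],
    [[0, 0, 0], [0, 0, 0]],
    [[0, 0, 0], [0, 0, 0]],
    [[0, 0, 0], [0, 0, 0]],
  ],
)

```text
time: 23.2
ee_pos: [0.4186, -0.2337, 0.0165]
eef_rot: [1.0, 0.0, 0.0, 0.0]
ft_force: [0.4, 0.7, -0.7]
width: 0.0318
```

```bash
python3 -c "
from h import *
go((.46,-.08,.30),0)"
```

```text
t 23.2 at [ 0.4186 -0.2337  0.0165] yaw 0.001 q [ 0.75  0.27 -0.37  2.03  0.13  0.86 -1.26] F [ 0.35  0.73 -0.66] Mz -0.029 w 0.0318
tool shift [ 0.0418 -0.1534 -0.2837] rot [ 0.001 -0.001  0.001] dist 0.325
```

step_arm(
  increments=[
    [[0, 0, -0.02], [0, 0, 0]],
    [[0, 0, -0.06], [0, 0, 0]],
    [[0, 0, -0.11], [0, 0, 0]],
    [[0, 0, -0.16], [0, 0, 0]],
    [[0, 0, -0.21], [0, 0, 0]],
  ],
)

```text
time: 23.7
ee_pos: [0.4179, -0.2332, 0.2284]
eef_rot: [1.0, 0.0, 0.0, 0.0]
ft_force: [1.3, -0.9, -2.3]
width: 0.0317
```

```bash
python3 -c "
from h import *
go((.628,.1845,.29),0)"
```

```text
t 23.7 at [ 0.4179 -0.2332  0.2284] yaw 0.001 q [ 0.8   0.03 -0.39  1.81  0.01  1.31 -1.16] F [ 1.29 -0.88 -2.28] Mz -0.022 w 0.0317
tool shift [ 0.2105 -0.4175 -0.0619] rot [ 0.001 -0.001  0.001] dist 0.472
```

step_arm(
  increments=[
    [[0.02, -0.038, -0.015], [0, 0, 0]],
    [[0.04, -0.076, -0.03], [0, 0, 0]],
    [[0.06, -0.115, -0.045], [0, 0, 0]],
    [[0.08, -0.155, -0.062], [0, 0, 0]],
    [[0.1, -0.195, -0.062], [0, 0, 0]],
  ],
)

```text
time: 24.2
ee_pos: [0.519, -0.0365, 0.2926]
eef_rot: [1.0, 0.0, 0.002, 0.001]
ft_force: [1.1, -0.4, -0.5]
width: 0.0312
```

step_arm(
  increments=[
    [[0.02, -0.038, 0], [0, 0, 0]],
    [[0.04, -0.076, 0], [0, 0, 0]],
    [[0.06, -0.115, 0], [0, 0, 0]],
    [[0.08, -0.15, 0], [0, 0, 0]],
    [[0.095, -0.18, 0], [0, 0, 0]],
  ],
)

```text
time: 24.7
ee_pos: [0.6145, 0.1455, 0.292]
eef_rot: [1.0, 0.0, 0.002, 0.001]
ft_force: [0.3, -0.6, -1.1]
width: 0.0313
```

```bash
python3 -c "
from h import *
go((.628,.184,.21),0)"
```

```text
t 24.7 at [0.6145 0.1455 0.292 ] yaw 0.001 q [ 0.19  0.4  -0.69  1.3   0.25  1.52 -2.04] F [ 0.27 -0.59 -1.06] Mz 0.019 w 0.0313
tool shift [ 0.0133 -0.0386  0.082 ] rot [ 0.001 -0.003  0.001] dist 0.092
```

step_arm(
  increments=[
    [[0.01, -0.03, 0], [0.001, -0.003, 0]],
    [[0.013, -0.039, 0.02], [0.001, -0.003, 0]],
    [[0.013, -0.039, 0.05], [0.001, -0.003, 0]],
    [[0.013, -0.039, 0.077], [0.001, -0.003, 0]],
    [[0.013, -0.039, 0.077], [0.001, -0.003, 0]],
  ],
)

```text
time: 25.2
ee_pos: [0.626, 0.1833, 0.2106]
eef_rot: [1.0, 0.0, -0.003, 0.001]
ft_force: [0.0, -1.1, -0.4]
width: 0.0317
```

```bash
python3 -c "
from h import *
go((.628,.184,.21),0)
o=snap('j')
c=o['side'];p=np.asarray(c['pixels'])[90:190,230:340];a=cv2.resize(p,None,fx=7,fy=6,interpolation=2)
cv2.imwrite('pics/j_c.png',a)"
```

```text
t 25.2 at [0.626  0.1833 0.2106] yaw 0.001 q [ 0.13  0.49 -0.68  1.36  0.3   1.4  -2.12] F [ 0.02 -1.15 -0.43] Mz 0.022 w 0.0317
tool shift [ 0.002  -0.0007  0.0006] rot [0.003 0.006 0.001] dist 0.002
```

View pics/j_c.png

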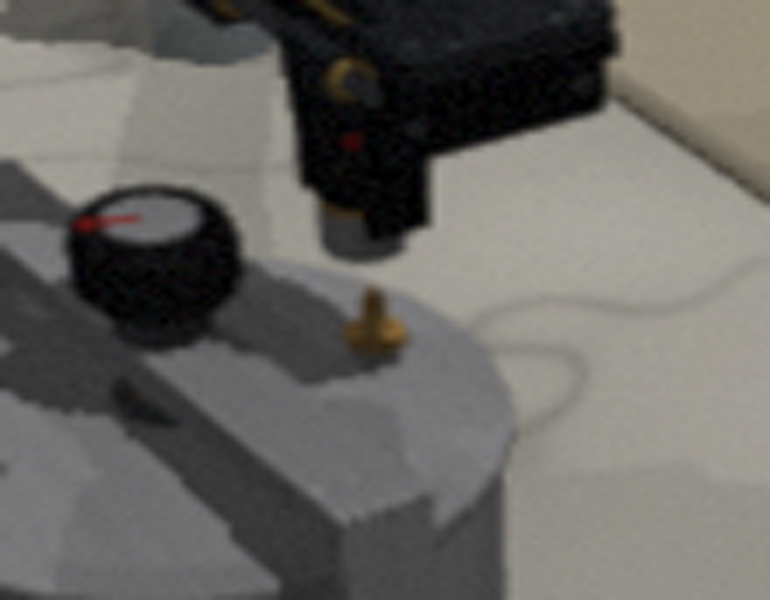

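View pics/j_top.png

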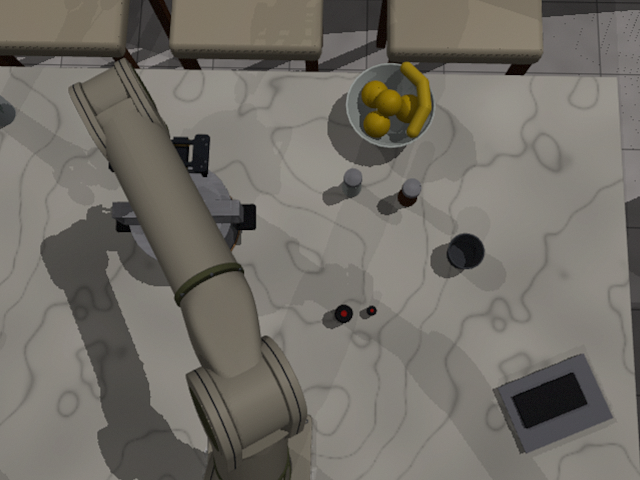

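Run:
```python
from h import *
o=load('j');s=o['side']
st=r.read_state();P=np.array(st['ee_pos']);print(P, st['time'])
S=np.asarray(s["pixels"]).astype(int)
# weight steel columns rows 123..131
for v in range(122,134): print(v,S[v,270:296].sum(1).tolist())
p=S[130:155,270:300];m=(p[...,2]-p[...,0]>25)
for i,row in enumerate(m): 
    if row.any(): x=np.nonzero(row)[0]; w=(p[i,:,2]-p[i,:,0]).clip(10)-10; print(130+i,x.min()+270,x.max()+270, (w*np.arange(270,300)).sum()/w.sum())
b=P.copy();b[2]-=.0165
print("proj weight bottom",proj(s,b),"mid steel",proj(s,b+[0,0,.012]))
for z in(.171,.162,.153): print("proj below",z,proj(s,[b[0],b[1],z]))
```

```text
[0.62772743 0.18418797 0.21540435] 25.3
122 [441, 446, 439, 418, 357, 154, 27, 4, 4, 33, 14, 15, 27, 34, 0, 8, 14, 38, 8, 1, 92, 283, 459, 467, 464, 466]
123 [441, 442, 450, 450, 400, 241, 78, 15, 19, 3, 3, 25, 20, 23, 14, 2, 11, 6, 0, 0, 71, 279, 469, 469, 470, 469]
124 [444, 443, 443, 451, 404, 268, 126, 92, 53, 23, 31, 15, 33, 11, 13, 19, 15, 39, 0, 22, 61, 276, 466, 472, 467, 470]
125 [450, 447, 449, 447, 415, 278, 150, 118, 122, 109, 100, 86, 17, 18, 32, 9, 0, 21, 20, 0, 61, 273, 467, 471, 464, 472]
126 [449, 441, 444, 451, 413, 284, 164, 148, 155, 147, 146, 114, 16, 15, 19, 26, 28, 19, 5, 7, 55, 269, 465, 478, 476, 475]
127 [451, 450, 454, 454, 420, 308, 172, 150, 159, 153, 148, 127, 49, 0, 25, 15, 18, 32, 16, 79, 156, 308, 472, 473, 467, 478]
128 [448, 454, 452, 452, 429, 332, 176, 151, 156, 159, 152, 135, 68, 9, 21, 23, 14, 79, 189, 305, 402, 434, 478, 471, 470, 479]
129 [454, 453, 442, 447, 431, 343, 170, 161, 164, 166, 142, 135, 88, 26, 50, 65, 80, 188, 340, 436, 467, 470, 471, 473, 475, 472]
130 [451, 460, 450, 454, 448, 377, 180, 153, 148, 159, 153, 138, 121, 104, 104, 11
[... 298 characters left out ...]
476, 472, 475, 473, 477]
133 [405, 413, 431, 432, 447, 444, 435, 379, 335, 282, 233, 215, 229, 261, 297, 377, 422, 455, 471, 472, 469, 468, 470, 476, 473, 475]
138 283 283 286.28846153846155
139 282 283 286.3380281690141
140 282 283 285.4074074074074
141 282 283 285.96385542168673
142 282 285 283.8878504672897
143 281 286 283.9447004608295
144 279 287 283.7910447761194
145 279 287 283.80160857908845
146 280 287 283.8
147 280 287 283.5978260869565
148 283 284 283.3787878787879
proj weight bottom [283.00489685 127.84258592] mid steel [282.76870752 123.26315728]
proj below 0.171 [283.53798828 138.18967662]
proj below 0.162 [283.7052905  141.44012787]
proj below 0.153 [283.87040882 144.64964611]
```

step_arm(
  increments=[
    [[0, 0, 0], [0, 0, 0]],
    [[0, 0, 0], [0, 0, 0]],
  ],
)

```text
time: 25.5
ee_pos: [0.6284, 0.1844, 0.2173]
eef_rot: [1.0, 0.0, 0.001, -0.0]
ft_force: [0.4, -0.0, -1.6]
width: 0.0315
```

Run:
```python
from h import *
st=r.read_state();P=np.array(st['ee_pos']);print(P,st['eef_rot'])
o=snap('k');s=o['side'];print(r.read_state()['ee_pos'])
S=np.asarray(s["pixels"]).astype(int).sum(2)
for v in range(120,136): 
    row=S[v,262:304];print(v,row.tolist())
b=P.copy();b[2]-=.0165
print("proj weight bottom",proj(s,b),"mid steel",proj(s,b+[0,0,.012]))
for z in(.171,.162,.153): print("proj below",z,proj(s,[b[0],b[1],z]))
cv2.imwrite('pics/k_c.png',cv2.resize(np.asarray(s['pixels'])[100:160,250:320],None,fx=9,fy=9,interpolation=2))
```

```text
[0.62840196 0.1843746  0.21725245] [ 9.99999419e-01  1.06164484e-04  1.07040282e-03 -7.22855098e-05]
[0.628133   0.18428296 0.2165673 ]
120 [400, 393, 395, 390, 396, 412, 444, 443, 442, 442, 447, 444, 442, 368, 140, 27, 32, 19, 13, 34, 22, 1, 27, 18, 7, 3, 14, 8, 17, 144, 330, 459, 471, 464, 472, 465, 470, 471, 468, 470, 475, 467]
121 [399, 394, 399, 400, 392, 408, 440, 444, 445, 444, 442, 443, 450, 400, 164, 109, 76, 55, 51, 55, 44, 17, 10, 30, 11, 12, 13, 1, 13, 146, 330, 455, 469, 464, 467, 465, 466, 474, 472, 478, 474, 474]
122 [403, 401, 397, 399, 399, 412, 439, 445, 442, 444, 454, 444, 443, 387, 187, 138, 126, 115, 108, 101, 57, 23, 12, 6, 0, 23, 5, 3, 22, 140, 320, 467, 465, 465, 469, 470, 471, 468, 475, 477, 473, 474]
123 [392, 400, 397, 394, 392, 415, 442, 441, 443, 447, 441, 451, 447, 392, 211, 144, 155, 152, 142, 128, 86, 21, 36, 3, 6, 7, 0, 2, 16, 151, 325, 466, 466, 470, 471, 478, 471, 467, 474, 479, 471, 483]
124 [318, 403, 392, 396, 398, 418, 440, 441, 447, 442, 443, 442, 445, 403, 232, 160, 156, 156, 156, 144, 102, 13, 12, 15, 1, 7, 12, 82, 167, 260, 375, 469, 464, 47
[... 1897 characters left out ...]
, 476, 476, 478, 476, 480, 481, 475, 486, 479, 483, 483]
134 [13, 7, 103, 196, 237, 310, 365, 369, 377, 385, 394, 385, 397, 404, 413, 431, 442, 451, 450, 454, 454, 463, 464, 460, 471, 470, 462, 462, 469, 472, 475, 475, 474, 475, 468, 476, 475, 473, 482, 484, 479, 476]
135 [16, 40, 99, 182, 214, 247, 300, 367, 369, 368, 372, 376, 374, 372, 377, 388, 397, 408, 423, 435, 461, 458, 462, 463, 462, 466, 462, 471, 471, 467, 471, 470, 470, 473, 475, 472, 466, 476, 480, 483, 479, 479]
proj weight bottom [283.17831565 127.02129681] mid steel [282.94337106 122.43007402]
proj below 0.171 [283.74292854 138.06723042]
proj below 0.162 [283.90888692 141.3173481 ]
proj below 0.153 [284.07267943 144.52654998]
```

View pics/k_c.png

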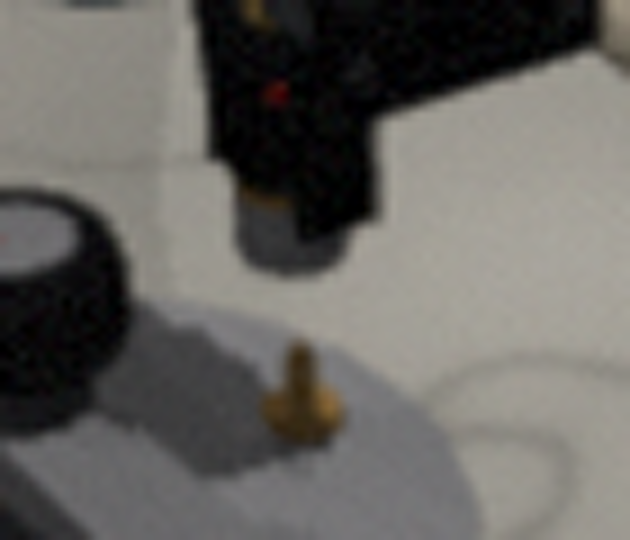

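Run:
```python
from h import *
o=load('a');t=o['top'];s=o['side'];k=load('k')['side']
for nm,P in(("knob top",(.548,.1815,.2365)),("knob bot",(.548,.1815,.2065)),("weight",(.4186,-.2337,.044)),("vent153",(.628,.184,.153)),("tip",(.628,.184,.171)),("red lid",(.4710,.18,.16))):
    print(nm,"top",proj(t,P).round(1),"side",proj(s,P).round(1))
a=np.array([.566,.824,0])
P=np.array([.6284,.1844,.2008]);print("near rim",proj(k,P-.015*a),"collar near",proj(k,np.array([.628,.184,.153])-.011*a),"far",proj(k,np.array([.628,.184,.153])+.011*a))
T=np.asarray(t['pixels']).astype(int)
print((T[168:186,170:190,2]-T[168:186,170:190,0]))
S=np.asarray(k['pixels']).astype(int)
print((S[134:152,276:292,2]-S[134:152,276:292,0]))
```

```text
knob top top [167.7 202.3] side [251.5 123.9]
knob bot top [171.4 205.6] side [252.8 135.7]
weight top [365.9 281. ] side [303.2 335.8]
vent153 top [179.  175.5] side [284.  144.7]
tip top [176.9 173.2] side [283.7 138.2]
red lid top [175.1 245.8] side [224.7 164.1]
near rim [282.70938138 130.55150127] collar near [283.68662363 147.28803638] far [284.32428674 142.05417967]
[[ 0 -1 -1 -1 -1 -1 -2 -1 -2 -1 -2 -2 -2 -2 -2 -2 -3 -3 -2 -3]
 [-2 -1 -2 -1 -4 -2 -3 -2 -3 -1 -4 -3 -3 -4 -4 -1 -2 -3 -2 -3]
 [-2 -1 -2 -1 -2 -3 -3 -4 -5 -6 -6 -6 -4 -5 -1 -1 -2 -1 -1 -2]
 [-2 -2 -1 -1 -2 -4 -5  9 31 38 34 31 15  0 -3 -3 -2 -3 -1 -3]
 [-2 -2 -3 -4 -3 -7 10 46 70 70 76 73 55 21 -2 -3 -3 -2 -2 -2]
 [-3 -1 -2 -2 -5 16 44 75 78 60 64 72 78 58 17 -1 -4 -2 -1 -2]
 [-3 -3 -2 -2 -6 37 64 63 62 52 49 65 76 78 38  2 -4 -3 -3 -2]
 [-2  0 -2 -2  1 34 53 42 41 41 42 56 67 75 57  7 -3 -3 -2 -2]
 [-2 -2 -2 -4  3 31 46 41 36 36 34 49 64 67 65 11 -4 -3 -1 -3]
 [-2 -1 -3 -4  0 27 49 43 36 39 50 60 65 68 54  7 -3 -1 -2 -2]
 [-3 -2 -1 -1 -2 15 41 47 60 71 68 71 70 64 26  0 -3 -3 -3 -3]
 [-2 -2 -2 -2 -2  1 26 62 81 81
[... 629 characters left out ...]
-1  2 20 27 14  2  4  7 10 13 14 12]
 [ 2 -1 -4 -2  0  6 27 37 18  8 -1  0  4  9 11 11]
 [ 0 -1 -2 -2  2 11 32 34 23 14 -2  0 -1  2  6 12]
 [ 0 -3 -2 -1  1 10 29 31 25 13 -1 -1 -2  0  0  2]
 [-1 -1  0 -2  4 18 30 37 32 29 16  0 -3  0 -2 -2]
 [-2 -1  1 13 20 30 32 40 42 53 49 25  0 -1 -1 -1]
 [-1  0  6 31 46 43 36 36 41 62 71 46  9 -2 -1  0]
 [ 0 -3  7 35 46 43 36 32 40 57 74 52 13 -2 -3 -2]
 [-1 -2  3 25 38 37 37 33 34 44 56 44 10 -2 -1 -2]
 [ 1  0  2  7 27 34 31 35 30 33 34 29  7 -3  0 -2]
 [ 1  2  1  2  8 19 23 29 25 24 12  8  1  0 -1 -1]
 [-2  0 -2 -1  0  2  6  8  7  6 -1 -1 -2 -2  1 -2]
 [-1 -3 -1 -1 -1  0 -3 -1 -1 -1 -1  0 -2  0 -1  0]
 [ 0 -2  1 -1  0 -2 -1 -2  1  0 -1 -1 -2  2 -1 -1]]
```

Checking the vent position three ways:
- **Top view of the collar:** (.628, .183).
- **Knob axis plus 80 mm:** (.628, .183–.184).
- **Side view, pipe against the held weight:** within about 0.6 mm of that.

I aim for (.628, .183) and lower gently.

```bash
python3 -c "
from h import *
go((.628,.1832,.191),0)"
```

```text
t 25.6 at [0.6281 0.1843 0.2166] yaw 0.0 q [ 0.13  0.48 -0.68  1.36  0.3   1.41 -2.12] F [-0.16  0.   -1.72] Mz 0.01 w 0.0314
tool shift [-0.0002  0.0011  0.0256] rot [ 0.    -0.001  0.   ] dist 0.026
```

step_arm(
  increments=[
    [[0, 0.001, 0.008], [0, 0, 0]],
    [[0, 0.001, 0.016], [0, 0, 0]],
    [[0, 0.001, 0.024], [0, 0, 0]],
    [[0, 0.001, 0.025], [0, 0, 0]],
    [[0, 0.001, 0.025], [0, 0, 0]],
  ],
)

```text
time: 26.1
ee_pos: [0.6279, 0.1832, 0.191]
eef_rot: [1.0, 0.0, 0.0, 0.0]
ft_force: [0.4, -0.7, -1.5]
width: 0.0317
```

```bash
python3 -c "
from h import *
go((.628,.1832,.184),0)
o=snap('l');s=o['side']
cv2.imwrite('pics/l_c.png',cv2.resize(np.asarray(s['pixels'])[100:160,250:320],None,fx=9,fy=9,interpolation=2))
go((.628,.1832,.184),0)"
```

```text
t 26.1 at [0.6279 0.1832 0.191 ] yaw 0.0 q [ 0.13  0.5  -0.68  1.39  0.31  1.36 -2.13] F [ 0.45 -0.7  -1.46] Mz -0.002 w 0.0317
tool shift [ 0.0001 -0.      0.007 ] rot [ 0. -0.  0.] dist 0.007
t 26.2 at [0.6282 0.1834 0.1918] yaw 0.0 q [ 0.13  0.5  -0.68  1.39  0.31  1.36 -2.13] F [-0.66 -0.21 -1.13] Mz 0.02 w 0.0317
tool shift [-0.0003  0.0002  0.0078] rot [-0.    -0.002  0.   ] dist 0.008
```

View pics/l_c.png

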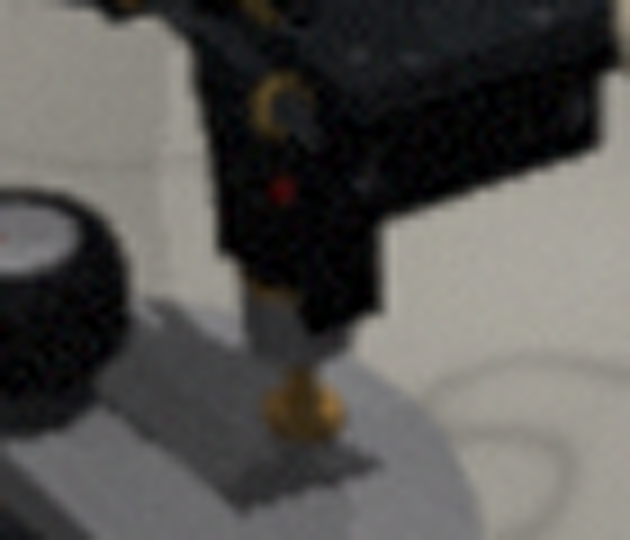

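step_arm(
  increments=[
    [[0, 0, 0.002], [0, 0, 0]],
    [[0, 0, 0.004], [0, 0, 0]],
    [[0, 0, 0.004], [0, 0, 0]],
  ],
)

```text
time: 26.5
ee_pos: [0.6282, 0.1834, 0.1875]
eef_rot: [1.0, 0.0, 0.001, 0.0]
ft_force: [-0.2, 0.4, -1.7]
width: 0.0314
```

step_arm(
  increments=[
    [[0, 0, 0.002], [0, 0, 0]],
    [[0, 0, 0.003], [0, 0, 0]],
  ],
)

```text
time: 26.7
ee_pos: [0.6281, 0.1833, 0.1843]
eef_rot: [1.0, 0.0, 0.001, 0.0]
ft_force: [0.2, 0.9, -1.0]
width: 0.0318
```

```bash
python3 -c "
from h import *
go((.628,.1832,.180),0)"
```

```text
t 26.7 at [0.6281 0.1833 0.1843] yaw 0.0 q [ 0.13  0.5  -0.68  1.4   0.32  1.35 -2.13] F [ 0.25  0.91 -1.04] Mz -0.039 w 0.0318
tool shift [-0.0001  0.0001  0.0043] rot [ 0.    -0.001  0.   ] dist 0.004
```

step_arm(
  increments=[
    [[0, 0, 0.001], [0, 0, 0]],
    [[0, 0, 0.002], [0, 0, 0]],
  ],
)

```text
time: 26.9
ee_pos: [0.6281, 0.1834, 0.1822]
eef_rot: [1.0, 0.0, 0.001, -0.0]
ft_force: [-0.1, -0.1, 0.4]
width: 0.0315
```

step_arm(
  increments=[
    [[0, 0, 0.001], [0, 0, 0]],
    [[0, 0, 0.002], [0, 0, 0]],
  ],
)

```text
time: 27.1
ee_pos: [0.6282, 0.1835, 0.1802]
eef_rot: [1.0, 0.0, 0.001, -0.0]
ft_force: [-0.0, 0.4, -1.1]
width: 0.0317
```

step_arm(
  increments=[
    [[0, 0, 0.001], [0, 0, 0]],
    [[0, 0, 0.002], [0, 0, 0]],
  ],
)

```text
time: 27.3
ee_pos: [0.6282, 0.1835, 0.1781]
eef_rot: [1.0, 0.0, 0.001, -0.0]
ft_force: [0.4, -0.5, -1.7]
width: 0.0315
```

```bash
python3 -c "
from h import *
go((.628,.1832,.170),0)"
```

```text
t 27.3 at [0.6282 0.1835 0.1781] yaw 0.001 q [ 0.13  0.51 -0.68  1.41  0.32  1.34 -2.13] F [ 0.43 -0.48 -1.7 ] Mz -0.025 w 0.0315
tool shift [-0.0002  0.0003  0.0081] rot [-0.    -0.001  0.001] dist 0.008
```

step_arm(
  increments=[
    [[0, 0, 0.001], [0, 0, 0]],
    [[0, 0, 0.002], [0, 0, 0]],
  ],
)

```text
time: 27.5
ee_pos: [0.6282, 0.1835, 0.176]
eef_rot: [1.0, 0.0, 0.001, -0.0]
ft_force: [0.5, -0.1, 0.0]
width: 0.0314
```

step_arm(
  increments=[
    [[0, 0, 0.001], [0, 0, 0]],
    [[0, 0, 0.002], [0, 0, 0]],
  ],
)

```text
time: 27.7
ee_pos: [0.6282, 0.1835, 0.1739]
eef_rot: [1.0, 0.0, 0.001, -0.0]
ft_force: [0.9, 1.5, -1.0]
width: 0.0315
```

step_arm(
  increments=[
    [[0, 0, 0.001], [0, 0, 0]],
    [[0, 0, 0.0015], [0, 0, 0]],
  ],
)

```text
time: 27.9
ee_pos: [0.6282, 0.1836, 0.1723]
eef_rot: [1.0, 0.0, 0.001, -0.0]
ft_force: [0.1, 0.3, -0.6]
width: 0.0318
```

```bash
python3 -c "
from h import *
go((.628,.1832,.168),0)
o=snap('m');s=o['side']
cv2.imwrite('pics/m_c.png',cv2.resize(np.asarray(s['pixels'])[100:160,250:320],None,fx=9,fy=9,interpolation=2))
go((.628,.1832,.168),0)"
```

```text
t 27.9 at [0.6282 0.1836 0.1723] yaw 0.001 q [ 0.13  0.51 -0.68  1.41  0.32  1.33 -2.13] F [ 0.13  0.34 -0.56] Mz -0.015 w 0.0318
tool shift [-0.0002  0.0004  0.0043] rot [-0.    -0.001  0.001] dist 0.004
t 28.0 at [0.6282 0.1836 0.1723] yaw 0.001 q [ 0.13  0.51 -0.68  1.41  0.32  1.33 -2.13] F [ 0.23  0.41 -1.13] Mz 0.029 w 0.0317
tool shift [-0.0002  0.0004  0.0043] rot [-0.    -0.001  0.001] dist 0.004
```

View pics/m_c.png

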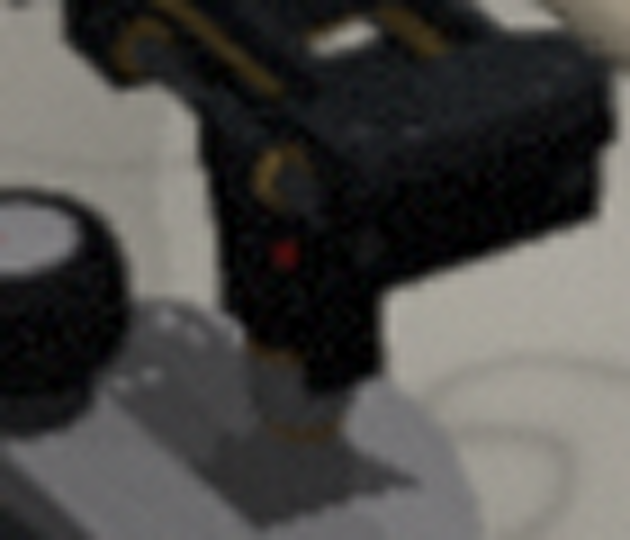

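The pipe is in the bore and the collar's lower edge shows evenly under the weight at about (300,432) in the crop. I lower until it touches.

step_arm(
  increments=[
    [[0, 0, 0.0005], [0, 0, 0]],
    [[0, 0, 0.001], [0, 0, 0]],
  ],
)

```text
time: 28.2
ee_pos: [0.6282, 0.1835, 0.1714]
eef_rot: [1.0, 0.0, 0.001, -0.0]
ft_force: [-0.1, 0.8, 0.0]
width: 0.0313
```

step_arm(
  increments=[
    [[0, 0, 0.0005], [0, 0, 0]],
    [[0, 0, 0.001], [0, 0, 0]],
  ],
)

```text
time: 28.4
ee_pos: [0.6283, 0.1836, 0.1706]
eef_rot: [1.0, 0.0, 0.001, -0.0]
ft_force: [0.7, 0.3, 3.2]
width: 0.0314
```

step_arm(
  increments=[
    [[0, 0, 0.0003], [0, 0, 0]],
    [[0, 0, 0.0006], [0, 0, 0]],
  ],
)

```text
time: 28.6
ee_pos: [0.6285, 0.1837, 0.1705]
eef_rot: [1.0, 0.0, 0.001, -0.0]
ft_force: [-1.0, -0.5, 6.0]
width: 0.0316
```

Contact came at an underside height of about 0.154, which matches the collar at about 0.153. I release.

step_arm(
  increments=[
    [[0, 0, -0.0002], [0, 0, 0]],
    [[0, 0, -0.0002], [0, 0, 0]],
    [[0, 0, -0.0002], [0, 0, 0]],
    [[0, 0, -0.0002], [0, 0, 0]],
    [[0, 0, -0.0002], [0, 0, 0]],
  ],
  hand=-1,
)

```text
time: 29.1
ee_pos: [0.6284, 0.1836, 0.1706]
eef_rot: [1.0, 0.0, 0.001, -0.0]
ft_force: [-0.3, 1.1, -0.7]
width: 0.0639
```

step_arm(
  increments=[
    [[0, 0, 0], [0, 0, 0]],
    [[0, 0, 0], [0, 0, 0]],
    [[0, 0, -0.01], [0, 0, 0]],
    [[0, 0, -0.03], [0, 0, 0]],
    [[0, 0, -0.06], [0, 0, 0]],
  ],
)

```text
time: 29.6
ee_pos: [0.6277, 0.1832, 0.2305]
eef_rot: [1.0, 0.0, -0.0, 0.0]
ft_force: [0.8, -0.1, -0.2]
width: 0.0867
```

step_arm(
  increments=[
    [[0, 0, -0.03], [0, 0, 0]],
    [[0, 0, -0.07], [0, 0, 0]],
    [[0, 0, -0.1], [0, 0, 0]],
  ],
)

```text
time: 29.9
ee_pos: [0.6277, 0.1835, 0.334]
eef_rot: [1.0, 0.0, 0.001, -0.0]
ft_force: [1.0, 0.4, -0.1]
width: 0.0873
```

```bash
python3 -c "
from h import *
o=snap('n');s=o['side']
cv2.imwrite('pics/n_c.png',cv2.resize(np.asarray(s['pixels'])[90:190,230:330],None,fx=6,fy=6,interpolation=2))
go((.45,-.1,.31),0)"
```

```text
t 30.0 at [0.6287 0.1843 0.3364] yaw 0.001 q [ 0.1   0.45 -0.69  1.15  0.28  1.63 -2.09] F [-0.42 -0.21  0.26] Mz -0.037 w 0.0867
tool shift [-0.179   0.2842  0.0244] rot [-0.002 -0.007  0.001] dist 0.337
```

View pics/n_c.png

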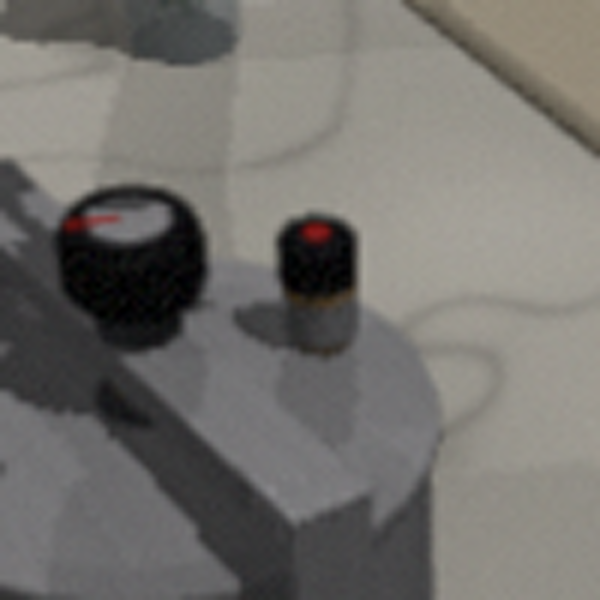

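The weight stands upright on the vent at about (318,285) in the crop, with a rim of collar just visible under it. The knob is seated and the gripper is clear. I hand in.

```bash
python3 -c "
from h import *
s=r.read_state();print(s['time'],s['joint_vel'].round(3),s['ft_force'])
print(r.close_job())"
```

```text
30.0 [ 0.006  0.031  0.011  0.09   0.002 -0.058 -0.006] [-0.42439929 -0.2075233   0.2589706 ]
the job is handed in; nothing more can be done
None
```

I tightened the clamp knob through two clicks, set the middle-sized weight on the vent, and handed the job in at 30 s. The hand-in gave no verdict.

**Knob**
- I turned it about 5.0 rad clockwise in total. Two ratchet slips make up about 1.05 rad of that.
- During the first click I was pulling up on the knob by about 1 to 3 N, so the clamp may have come out low. After it the measured upward force jumped briefly to 13 N, but I was not turning the knob while it settled.
- I did a second click mostly within 1 N of neutral, with up to +1.9 N of lean at its start. The knob torque was about 0.4 N m at the start of that slip.
- At the second click the torque fell only to about 0.2 N m, a smaller drop than at the first. The knob did look seated in the picture afterwards.
- The clamp force could not be measured. I judged it from the torque and the screw travel, about 3.9 rad.

**Weight**
- I centred the weight with one squeeze before gripping it, then lowered it over the pipe.
- It met the collar at an underside height of about 0.154 m, against 0.153 m seen by camera, with about 7 N of force.
- The last picture shows it upright with a rim of the collar just visible beneath it.

**Disagreement between checks**
- The camera position of the knob and the position felt by the gripper differed by about 4 mm, mostly sideways.
- For the vent I used the felt knob axis plus 80 mm, the top view and the side view, which agreed within about 1 mm.

I did not go near the mills or the cup. They looked in place in the last full picture, taken just before I lowered the weight.

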